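# Clear the jig bed and set up the nut plate

## Robot

A 6-joint arm with a two-finger parallel gripper is mounted at the origin on a cart in front of the work surface, level with it; the furniture and walls round the work are solid. World frame = base frame: x ahead of the robot, y to its left, z up, the work surface at z = 0. Lengths are in m, angles in rad, forces in N, time in s.
With the tool pointing down it reaches from about 0.35 to 0.975 m from the base axis. Payload 4.9 kg.
Tool frame: the origin (TCP) lies at the very end of the fingers, on their centre line; the grasp point (between the pads) lies env.grip_depth behind it (env.grip_depth is the distance from the TCP to the grasp point, in m); z points along the fingers, y is the line along which they close (so a half turn about z gives the same grasp; the last joint's range is limited). The gripper opens to 85 mm and grips with 20 to 120 N. Pads are 22 mm wide; open, the fingers measure 114 mm over their backs; the gripper's body (76 mm by 85 mm) begins 54 mm behind the grasp point. The pads swing forward as they close: fully open they stand 13 mm farther back than shut.
Start: joints at [-1.428, 0.053, 1.613, -0, 1.476, -0.119], TCP at [0.162, -0.604, 0.231] pointing down, gripper open.
Joint ranges: [-3.01, 3.01], [-1.01, 2.22], [0.06, 2.58], [-1.02, 4.17], [0.09, 2.62], [-3.14, 3.14]. Speed limits (rad/s): [2.57, 2.57, 3.14, 3.14, 3.14, 3.14].

## Interface

Orientations are given as a rotation vector (axis times angle).
In Python, from plant import env gives the robot as it stands.
- The arm moves only by the shell command python3 nudge.py 'ROWS' [FORCE]. ROWS is rows parted by semicolons, their numbers by spaces, 1 to 12 of them, each of 7 numbers: the finger opening in m, then dx, dy, dz in m, then a rotation vector rx, ry, rz in rad; each row is the pose to reach, as a shift and turn from the pose commanded when the command began, along the tool's axes at that moment; what a row does not reach only later rows make up. A row lasts 1/12 s, in which the tool goes at most 0.0417 m and 0.125 rad, less where a joint would pass 70% of its speed; a pose out of reach is approached as far as the arm can. The fingers move at their own pace and stop on an object; FORCE is the grip in N (left out, the last holds). Time passes only in rows, so rows that do not move let the fingers close. It prints the time, the measured TCP pose, the force, the opening and the grip force at its end.
- env.observe(): the state, without advancing time (a new reading comes with each control period).
- env.grab_frame(name): name is "side" or "top" or "wrist"; returns the picture (480x640x3 uint8, red, green, blue); there is no depth.
- env.camera_model(name): a dict with "fx", "fy", "cx", "cy" (pixels), "world_to_cam" (4x4, takes a point from world to camera coordinates); the wrist camera has in their place "hand_eye" (4x4, takes a point from camera to tool coordinates, whose origin is the TCP and whose axes are the flange's). Camera axes: x right, y up, looking along -z (the intrinsics and any distortion apply to the point x, -y, -z); pixel columns grow to the right and rows downward; lengths in m; the calibration is good to about 2 mm. A picture is of the moment at which its call begins: read the wrist's pose just before it. camera_model takes no time and is no camera call.
- env.finish_job(): hands the job in; it is judged then, once.
The state is a dict: "clock": time; "qpos": joint angles; "qvel": joint speeds; "joint_efforts": joint torques, N m; "tcp_pos": TCP position; "ee_rot": TCP orientation; "contact_force": force on the tool from outside, world axes, zero at the start; "wrist_torque": the same for the moment, N m; "width": finger opening in m; "finger_force": force on a finger pad.
Only numpy, scipy, OpenCV 4.12 (cv2) and the standard library are available. Lean on these libraries where they do the work, as an engineer would, in place of code of your own. Each camera call takes 0.05 s, during which the arm holds its last target. There are 200 camera calls.

## Task

Holding the push block, sweep every wooden offcut off the jig's bed into the scrap tray beside it, without touching the offcuts with the fingers. Then lower the drilled plate over the bed's two pins until it lies flush on the bed, and drop every nut flat into one of the plate's large holes, one nut to a hole. Leave the push block standing upright on the bench, clear of jig and tray, and do not disturb the spanner, the tape measure or the square tin.

Things in the scene. Friction and masses are not known exactly. Their poses are not given: they have to be found in the camera images.
- jig: Fixed jig: plywood bed 260 (x) x 220 (y) mm, top 50 mm above the bench. Fences 10 mm wide, 12 mm above the bed, along its edges at x = -125 and +125 mm (centre lines); the edges at y = -110 and +110 are open. Two 10 mm steel pins at x = -100 and +100 mm, y = 0, 23 mm above the bed, the last 7 mm tapered to 3 mm. Turned a little each time. Origin: under its centre, on the bench.
- bed_top (a point): Centre of the bed's flat top, 50 mm above the bench; axes as the jig.
- scrap_tray: Dark steel tray, open on top, 210 (x) x 170 (y) x 45 mm high, walls 4 mm, fixed against one of the bed's open edges, on the jig's +y or -y side (differs from start to start); rim 5 mm lower than the bed top; axes as the jig. Origin: centre of its underside.
- push_block: Wooden push block standing on the bench, 220-370 g: foot 44 (x) x 50 (y) x 28 mm high, whose two 50 mm wide faces (facing -x and +x) do the pushing; on it an upright grip, 22 (x) x 42 (y) mm, from 28 to 103 mm above the underside. Origin: centre of the underside; z up.
- drilled_plate: Aluminium plate 230 (x) x 130 (y) x 10 mm, 360-590 g, flat on the bench, across the jig from the tray. Through holes: two of 13 mm for the pins at (x, y) = (-100, 0), (100, 0); four of 32 mm for nuts at (-45, 0), (45, 0), (0, -42), (0, 42). Grip bar at its centre, 36 (x) x 18 (y) mm, from 10 to 50 mm above the underside. Origin: centre of the underside; z up. Fits either way round.
- offcut1: Wooden offcut 32 x 22 x 20 mm (x, y, height), 30 g, lying loose on the jig's bed at the start, at any yaw. Origin: centre of its underside as it starts. May be absent.
- offcut2: Wooden offcut 28 x 24 x 22 mm (x, y, height), 30 g, lying loose on the jig's bed at the start, at any yaw. Origin: centre of its underside as it starts. May be absent.
- offcut3: Wooden offcut 24 x 24 x 18 mm (x, y, height), 30 g, lying loose on the jig's bed at the start, at any yaw. Origin: centre of its underside as it starts. May be absent.
- offcut4: Wooden offcut 32 x 20 x 22 mm (x, y, height), 30 g, lying loose on the jig's bed at the start, at any yaw. Origin: centre of its underside as it starts. May be absent.
- offcut5: Wooden offcut 30 x 24 x 20 mm (x, y, height), 30 g, lying loose on the jig's bed at the start, at any yaw. Origin: centre of its underside as it starts. May be absent.
- offcut6: Wooden offcut 26 x 20 x 22 mm (x, y, height), 30 g, lying loose on the jig's bed at the start, at any yaw. Origin: centre of its underside as it starts. May be absent.
- offcut7: Wooden offcut 30 x 20 x 18 mm (x, y, height), 30 g, lying loose on the jig's bed at the start, at any yaw. Origin: centre of its underside as it starts. May be absent.
- offcut8: Wooden offcut 30 x 22 x 22 (notched, one half only 11 high) mm (x, y, height), 30 g, lying loose on the jig's bed at the start, at any yaw. Origin: centre of its underside as it starts. May be absent.
- nut1: Steel M16 hexagon nut, 24 mm across flats, 27 mm across corners, 13 mm high, lying flat on the bench in front of the jig. Origin: centre of its underside; x is square to two of its flats. May be absent.
- nut1_mid (a point): Middle of nut1, 6.5 mm above its underside.
- nut2: Steel M16 hexagon nut, 24 mm across flats, 27 mm across corners, 13 mm high, lying flat on the bench in front of the jig. Origin: centre of its underside; x is square to two of its flats. May be absent.
- nut2_mid (a point): Middle of nut2, 6.5 mm above its underside.
- nut3: Steel M16 hexagon nut, 24 mm across flats, 27 mm across corners, 13 mm high, lying flat on the bench in front of the jig. Origin: centre of its underside; x is square to two of its flats. May be absent.
- nut3_mid (a point): Middle of nut3, 6.5 mm above its underside.
- spanner: Bystander: combination spanner, 220 mm long, 10 mm high, flat on the bench at the right. Origin: centre of its underside.
- tape_measure: Bystander: tape measure, 39 x 87 x 69 mm high, at the left. Origin: centre of its underside.
- square_tin: Bystander: small square tin, 40 x 55 x 78 mm high, at the right rear. Origin: centre of its underside.

How it is judged:
By the outcome, as a careful person would: the job done as asked, in the order asked, and still so for the second after the job is handed in, with the robot touching nothing.
Of offcut1, offcut2, offcut3, offcut4, offcut5, offcut6, offcut7, offcut8 only 6 to 8 are there at a start; the rules pass over those that are not, and their reading is None.
Of nut1, nut2, nut3 only 2 to 3 are there at a start; the rules pass over those that are not, and their reading is None.
At some moment in a run one of push_block, drilled_plate, nut1, nut2, nut3 may be knocked a few centimetres aside while the robot is not near it.
Once in a run the grip may slacken for a moment while it holds something.
It also fails if it takes over 208 s, if anything falls off the work surface, if the arm or the gripper's body presses on something with over 40 N, if the wrist force passes 120 N, or if a joint passes its speed limit or range.

## Working session

There is one attempt and no reset: what is moved stays moved. The work goes in short steps, Python scripts to look and compute and a shell command to move; the robot and the scene stay as the last step left them, time stands still between calls to the robot, and variables do not carry over. Pictures are saved under pics/ and viewed, at most 14 in all, crops included, and the job is handed in when it is done.

```bash
ls; mkdir -p pics; python3 - <<'E'
from plant import env
import cv2
print(env.observe(), env.grip_depth)
for n in("top","side"):
    print(n,env.camera_model(n)); cv2.imwrite(f"pics/{n}0.png",env.grab_frame(n)[:,:,::-1])
print(env.camera_model("wrist"))
E
```

```text
nudge.py
pics
plant.py
{'clock': 0.0, 'qpos': array([-1.42800264e+00,  5.33333354e-02,  1.61432849e+00, -3.11136837e-06,
        1.47600726e+00, -1.18995596e-01]), 'qvel': array([-0.00084809,  0.00100361, -0.00011623, -0.0019054 , -0.00182115,
        0.00198306]), 'joint_efforts': array([-2.57844498e-03, -3.93696249e+01, -3.70175493e+01, -4.14195811e-04,
        7.14401656e-03,  1.53314852e-05]), 'tcp_pos': array([ 0.16166632, -0.60306685,  0.23005701]), 'ee_rot': array([-3.11265942e+00, -4.09773855e-01,  4.36453436e-05]), 'contact_force': array([-0.40271467, -0.31111725, -0.15515651]), 'wrist_torque': array([ 0.03917305, -0.03982318, -0.02116512]), 'finger_force': 0.0, 'width': 0.08509474637802691} 0.0187
top {'fx': 584.7892249357942, 'fy': 584.7892249357942, 'cx': 328.0742132673162, 'cy': 232.9362893705572, 'world_to_cam': array([[ 0.16340574, -0.98652801,  0.00781307, -0.02958243],
       [ 0.87289737,  0.14826563,  0.46483059, -0.51590661],
       [-0.45972681, -0.06913598,  0.88536517, -1.21965318],
       [ 0.       
[... 173 characters left out ...]
ay([[-0.99918095,  0.0393606 , -0.00938992,  0.53204505],
       [-0.02411394, -0.39283169,  0.91929418, -0.02038866],
       [ 0.03249531,  0.91876766,  0.39345908, -1.3019372 ],
       [ 0.        ,  0.        ,  0.        ,  1.        ]])}
{'fx': 359.66362678362225, 'fy': 359.66362678362225, 'cx': 318.6274279133163, 'cy': 237.62706784434923, 'hand_eye': array([[-2.46789836e-04,  9.58986794e-01,  2.83450644e-01,
         7.19659424e-02],
       [ 9.99999596e-01, -8.39555595e-06,  8.99066446e-04,
         5.97541661e-04],
       [ 8.64572574e-04,  2.83450752e-01, -9.58986404e-01,
        -1.42484234e-01],
       [ 0.00000000e+00,  0.00000000e+00,  0.00000000e+00,
         1.00000000e+00]])}
```
View pics/top0.png

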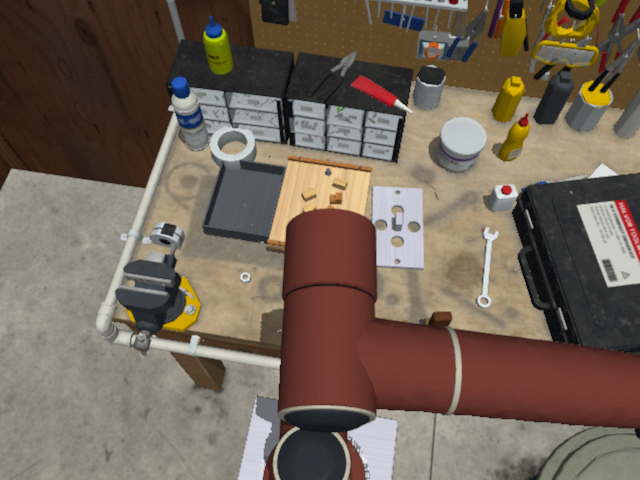

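View pics/side0.png

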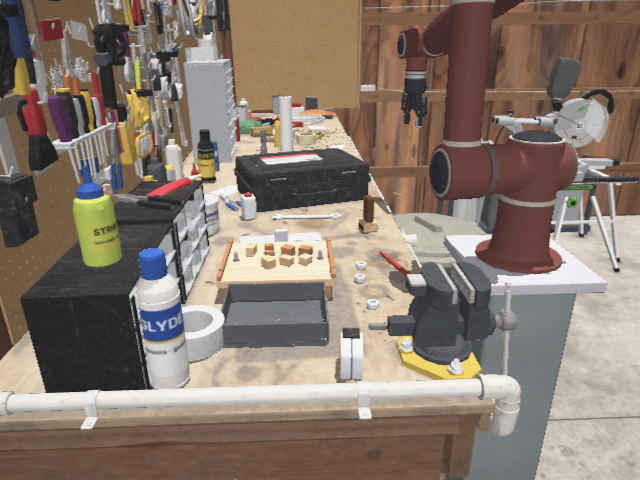

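The top view shows the tray at the left (205-285,165-240), the bed (270-372,158-250), the plate (372-424,187-268) with its bar at (397,218), a nut at (245,277) and the push block peeking out at (441,318). The side view shows three nuts at (361,265), (359,278) and (372,303), and the push block at (369,215). Next I'll get rough positions from these.

```bash
cat > h.py <<'E'
import numpy as np, cv2
from scipy.spatial.transform import Rotation as R
from plant import env
np.set_printoptions(precision=4,suppress=True)
def pose():
    o=env.observe(); return o["tcp_pos"],R.from_rotvec(o["ee_rot"]).as_matrix()
def cam(n):
    m=env.camera_model(n)
    if n=="wrist":
        p,r=pose(); T=np.eye(4);T[:3,:3]=r;T[:3,3]=p; C=T@m["hand_eye"]
    else: C=np.linalg.inv(m["world_to_cam"])
    return dict(m=m,C=C)
def shot(n,name=None):
    c=cam(n); im=env.grab_frame(n)[:,:,::-1].copy()
    if name: cv2.imwrite(f"pics/{name}.png",im)
    np.save(f"/tmp/{name}.npy",c["C"]); return im,c
def ray(c,uv,z):
    m=c["m"]; uv=np.atleast_2d(uv).astype(float)
    d=np.c_[(uv[:,0]-m["cx"])/m["fx"],-(uv[:,1]-m["cy"])/m["fy"],-np.ones(len(uv))]@c["C"][:3,:3].T
    o=c["C"][:3,3]; return (o+d*((z-o[2])/d[:,2])[:,None])
def proj(c,P):
    q=(np.atleast_2d(P)-c["C"][:3,3])@c["C"][:3,:3]; m=c["m"]
    return np.c_[m["cx"]+m["fx"]*q[:,0]/-q[:,2], m["cy"]-m["fy"]*q[:,1]/-q[:,2]]
def go(target,yaw=None):
    """tool-frame shift & z-turn to reach a world TCP with tool-x at yaw, pointing down"""
    p,r=pose(); d=r.T@(np.array(target)-p)
    out=[d]
    if yaw is not None:
        G=np.array([[np.cos(yaw),np.sin(yaw),0],[np.sin(yaw),-np.cos(yaw),0],[0,0,-1]])
        out.append(R.from_matrix(r.T@G).as_rotvec())
    print("go",*out, "dist %.3f"%np.linalg.norm(d))
E
python3 - <<'E'
from h import *
t=cam("top"); s=cam("side")
print("bed back corners",ray(t,[[290,158],[372,165],[270,243]],.06))
print("tray",ray(t,[[222,163],[205,232],[268,240]],.045))
print("plate",ray(t,[[373,187],[421,187],[424,267],[375,265]],.01), ray(t,[[397,215]],.05))
print("nuts",ray(s,[[361,265],[359,278],[372,303]],.007),ray(t,[[245,277]],.007))
print("block",ray(t,[[441,318]],.1),ray(s,[[369,226]],.014))
print("spanner",ray(t,[[490,232],[484,300]],.005), "tape/tin",ray(s,[[351,375],[248,218]],.0),ray(t,[[503,205]],.04))
print("base axis px",proj(t,[[.5,0,.3]]))
E
```

```text
bed back corners [[ 0.7497  0.1953  0.06  ]
 [ 0.764  -0.0184  0.06  ]
 [ 0.4982  0.1948  0.06  ]]
tray [[0.7142 0.3707 0.045 ]
 [0.5083 0.3614 0.045 ]
 [0.5126 0.2041 0.045 ]]
plate [[ 0.7296 -0.0293  0.01  ]
 [ 0.751  -0.1544  0.01  ]
 [ 0.5208 -0.1827  0.01  ]
 [ 0.506  -0.0631  0.01  ]] [[ 0.6325 -0.0992  0.05  ]]
nuts [[0.4184 0.0497 0.007 ]
 [0.4322 0.1216 0.007 ]
 [0.4188 0.2423 0.007 ]] [[0.4227 0.2452 0.007 ]]
block [[ 0.3615 -0.2203  0.1   ]] [[ 0.3624 -0.2062  0.014 ]]
spanner [[ 0.649  -0.3407  0.005 ]
 [ 0.4605 -0.3331  0.005 ]] tape/tin [[ 0.489   0.4759  0.    ]
 [ 0.735  -0.3406  0.    ]] [[ 0.7127 -0.3624  0.04  ]]
base axis px [[354.9768 203.3037]]
```

```bash
python3 - <<'E'
from h import *
go([.58,.03,.33],0.0)
E
```

```text
go [ 0.5679 -0.5035 -0.0988] [-0.0019  0.      0.2618] dist 0.765
```

```bash
A="python3 nudge.py"; python3 nudge.py '0.085 0.284 -0.252 -0.05 0 0 0.131;0.085 0.284 -0.252 -0.05 0 0 0.131;0.085 0.284 -0.252 -0.05 0 0 0.131;0.085 0.284 -0.252 -0.05 0 0 0.131;0.085 0.284 -0.252 -0.05 0 0 0.131;0.085 0.284 -0.252 -0.05 0 0 0.131;0.085 0.284 -0.252 -0.05 0 0 0.131;0.085 0.284 -0.252 -0.05 0 0 0.131;0.085 0.284 -0.252 -0.05 0 0 0.131;0.085 0.284 -0.252 -0.05 0 0 0.131' 60; python3 - <<'E'
from h import *
go([.58,.03,.33],0.0)
E
```

```text
clock: 0.93
tcp_pos: [0.3732, -0.2827, 0.2822]
ee_rot: [-3.134, -0.214, -0.004]
contact_force: [0.3, -0.5, 0.7]
width: 0.0848
finger_force: 0.0
go [ 0.2475 -0.2817 -0.0471] [-0.0005 -0.0024  0.1365] dist 0.378
```

```bash
python3 nudge.py '0.085 0.247 -0.282 -0.048 0 0 0.136;0.085 0.247 -0.282 -0.048 0 0 0.136;0.085 0.247 -0.282 -0.048 0 0 0.136;0.085 0.247 -0.282 -0.048 0 0 0.136;0.085 0.247 -0.282 -0.048 0 0 0.136;0.085 0.247 -0.282 -0.048 0 0 0.136;0.085 0.247 -0.282 -0.048 0 0 0.136;0.085 0.247 -0.282 -0.048 0 0 0.136;0.085 0.247 -0.282 -0.048 0 0 0.136;0.085 0.247 -0.282 -0.048 0 0 0.136;0.085 0.247 -0.282 -0.048 0 0 0.136;0.085 0.247 -0.282 -0.048 0 0 0.136'; python3 - <<'E'
from h import *
shot("wrist","w1"); print(pose())
E
```

```text
clock: 1.93
tcp_pos: [0.5787, 0.0247, 0.3285]
ee_rot: [3.141, -0.007, -0.003]
contact_force: [-0.8, -1.3, 0.5]
width: 0.0851
finger_force: 0.0
(array([0.5785, 0.024 , 0.3286]), array([[ 1.    , -0.006 , -0.0015],
       [-0.006 , -1.    , -0.0006],
       [-0.0015,  0.0006, -1.    ]]))
```

View pics/w1.png

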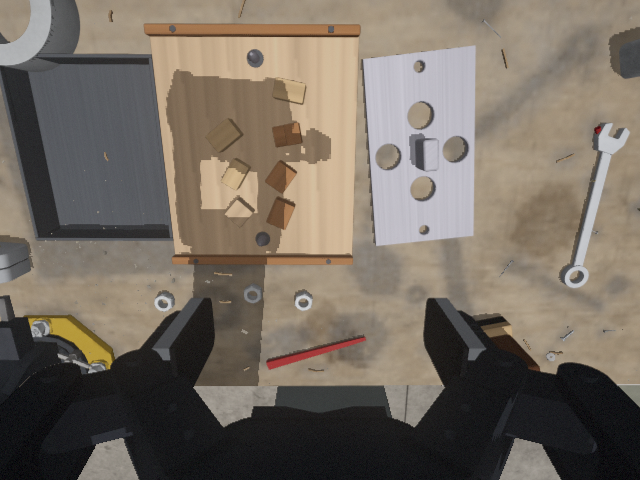

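The wrist view shows seven offcuts between the pins, with pin tops at (255,58) and (262,239). The plate's pin holes are at (419,66) and (424,230), and the nuts at (164,302), (253,295) and (304,302). The push block is partly hidden at (505,340).

```bash
cat >> h.py <<'E'
def saved(name):
    return dict(m=env.camera_model("wrist"),C=np.load(f"/tmp/{name}.npy"))
E
python3 - <<'E'
from h import *
c=saved("w1"); im=cv2.imread("pics/w1.png"); hsv=cv2.cvtColor(im,cv2.COLOR_BGR2HSV)
pins=ray(c,[[255,57],[262,239]],.072); d=pins[0]-pins[1]
print("pins",pins,np.linalg.norm(d),"ctr",pins.mean(0),"yaw",np.arctan2(d[1],d[0]))
print("fence",ray(c,[[146,25],[359,25],[351,264],[172,264]],.062))
ph=ray(c,[[419,66],[424,230]],.01); d=ph[0]-ph[1]; print("plate",ph.mean(0),np.linalg.norm(d),np.arctan2(d[1],d[0]))
print("nuts",ray(c,[[164,302],[253,295],[304,302]],.013))
ctr=pins.mean(0);yaw=np.arctan2(*(pins[0]-pins[1])[1::-1])
P=ray(c,[[289,91],[225,135],[287,134],[236,174],[281,176],[238,210],[281,212]],.065)-ctr
print("offcuts jig",P[:,:2]@np.array([[np.cos(yaw),-np.sin(yaw)],[np.sin(yaw),np.cos(yaw)]]))
cv2.imwrite("pics/w1b.png",cv2.resize(im[280:390,440:600],None,fx=4,fy=4))
t=cam("top")
E
```

```text
pins [[0.7224 0.0876 0.072 ]
 [0.531  0.0901 0.072 ]] 0.19135264988166395 ctr [0.6267 0.0888 0.072 ] yaw -0.012985049096227793
fence [[ 0.754   0.1975  0.062 ]
 [ 0.7529 -0.0173  0.062 ]
 [ 0.4959 -0.0146  0.062 ]
 [ 0.4969  0.2024  0.062 ]]
plate [ 0.6234 -0.1047  0.01  ] 0.20030379075935628 0.10762696123723445
nuts [[0.4217 0.2419 0.013 ]
 [0.4318 0.1165 0.013 ]
 [0.4207 0.0455 0.013 ]]
offcuts jig [[ 0.0648 -0.0332]
 [ 0.0198  0.0369]
 [ 0.0214 -0.0304]
 [-0.0221  0.0274]
 [-0.0239 -0.0229]
 [-0.0631  0.0275]
 [-0.0651 -0.022 ]]
```

View pics/w1b.png

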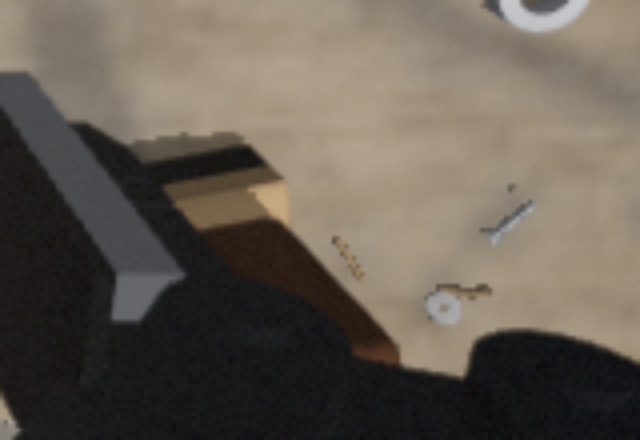

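The crop shows the block's foot and the brown grip behind the finger, so I need a clearer view from nearer.

```bash
python3 nudge.py '0.085 -0.15 0.235 0.03 0 0 0;0.085 -0.15 0.235 0.03 0 0 0;0.085 -0.15 0.235 0.03 0 0 0;0.085 -0.15 0.235 0.03 0 0 0;0.085 -0.15 0.235 0.03 0 0 0;0.085 -0.15 0.235 0.03 0 0 0;0.085 -0.15 0.235 0.03 0 0 0;0.085 -0.15 0.235 0.03 0 0 0;0.085 -0.15 0.235 0.03 0 0 0'; python3 - <<'E'
from h import *
shot("wrist","w2"); print(pose()[0])
E
```

```text
clock: 2.73
tcp_pos: [0.4257, -0.2111, 0.2988]
ee_rot: [-3.141, 0.018, 0.001]
contact_force: [-0.4, 0.1, 0.8]
width: 0.085
finger_force: 0.0
[ 0.4266 -0.2102  0.2991]
```

View pics/w2.png

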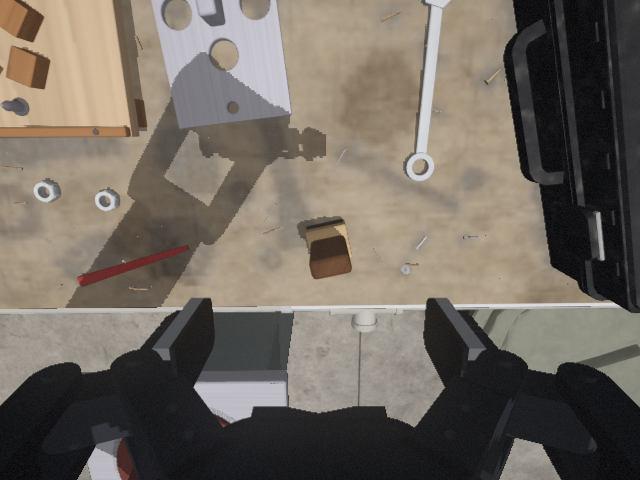

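The wrist view shows the push block at about (328,248), with its grip top near (331,266). I'll zoom in on it.

```bash
python3 - <<'E'
from h import *
im=cv2.imread("pics/w2.png"); cv2.imwrite("pics/w2b.png",cv2.resize(im[210:285,290:370],None,fx=7,fy=7,interpolation=cv2.INTER_CUBIC))
E
```

```text
(no output)
```

View pics/w2b.png

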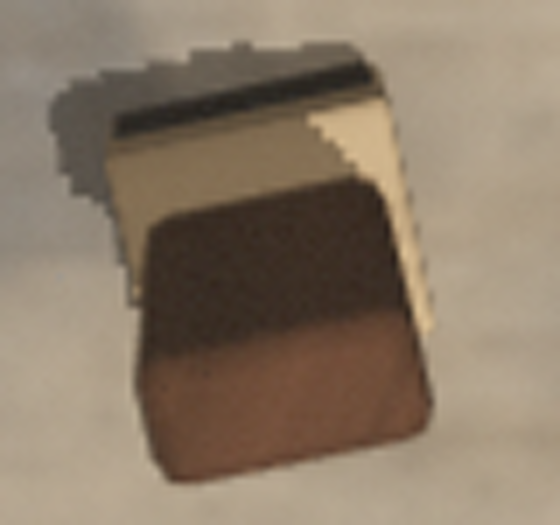

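```bash
python3 - <<'E'
from h import *
c=saved("w2")
g=ray(c,[[310,260.7],[348.6,254.3],[351.9,272],[313.2,279]],.103); print(g,g.mean(0))
f=ray(c,[[305.7,230.7],[344.3,223.6]],.028); print(f)
for a,b in((g[1],g[0]),(g[2],g[3]),(f[1],f[0])):
    e=b-a; print(np.linalg.norm(e),np.arctan2(e[1],e[0])-np.pi/2)
E
```

```text
[[ 0.3737 -0.2022  0.103 ]
 [ 0.3801 -0.2407  0.103 ]
 [ 0.3611 -0.2442  0.103 ]
 [ 0.3539 -0.2051  0.103 ]] [ 0.3672 -0.223   0.103 ]
[[ 0.3842 -0.1954  0.028 ]
 [ 0.3925 -0.2414  0.028 ]]
0.039028919018741455 0.1632095046752835
0.03983851011610069 0.18170347408427245
0.04664372340129983 0.1769694761848306
```

```bash
python3 - <<'E'
from h import *
go([.367,-.2225,.16],1.746)
E
```

```text
go [-0.0595  0.0129  0.1391] [-0.     -0.0003 -1.7547] dist 0.152
```

```bash
python3 nudge.py '0.085 -0.0595 0.013 0.139 0 0 -1.4;0.085 -0.0595 0.013 0.139 0 0 -1.4;0.085 -0.0595 0.013 0.139 0 0 -1.4;0.085 -0.0595 0.013 0.139 0 0 -1.4;0.085 -0.0595 0.013 0.139 0 0 -1.4;0.085 -0.0595 0.013 0.139 0 0 -1.4;0.085 -0.0595 0.013 0.139 0 0 -1.4;0.085 -0.0595 0.013 0.139 0 0 -1.4;0.085 -0.0595 0.013 0.139 0 0 -1.4;0.085 -0.0595 0.013 0.139 0 0 -1.4;0.085 -0.0595 0.013 0.139 0 0 -1.4;0.085 -0.0595 0.013 0.139 0 0 -1.4'; python3 - <<'E'
from h import *
go([.367,-.2225,.05],1.746)
E
```

```text
clock: 3.78
tcp_pos: [0.3687, -0.2211, 0.1605]
ee_rot: [2.402, 2.025, 0.0]
contact_force: [-0.2, 0.7, -1.0]
width: 0.0852
finger_force: 0.0
go [-0.0017 -0.0015  0.1105] [ 0.0004  0.     -0.3449] dist 0.111
```

```bash
python3 nudge.py '0.085 -0.0015 -0.0015 0.03 0 0 -0.345;0.085 -0.0015 -0.0015 0.03 0 0 -0.345;0.085 -0.0015 -0.0015 0.03 0 0 -0.345;0.085 -0.0015 -0.0015 0.1105 0 0 -0.345;0.085 -0.0015 -0.0015 0.1105 0 0 -0.345;0.085 -0.0015 -0.0015 0.1105 0 0 -0.345;0.085 -0.0015 -0.0015 0.1105 0 0 -0.345;0.02 -0.0015 -0.0015 0.1105 0 0 -0.345;0.01 -0.0015 -0.0015 0.1105 0 0 -0.345;0.01 -0.0015 -0.0015 0.1105 0 0 -0.345;0.01 -0.0015 -0.0015 0.1105 0 0 -0.345;0.01 -0.0015 -0.0015 0.1105 0 0 -0.345' 90; python3 nudge.py '0.01 0 0 0 0 0 0;0.01 0 0 0 0 0 0'
```

```text
clock: 4.78
tcp_pos: [0.3672, -0.2238, 0.0512]
ee_rot: [2.024, 2.399, -0.0]
contact_force: [-0.1, 0.6, -0.2]
width: 0.0251
finger_force: 0.0
clock: 4.95
tcp_pos: [0.367, -0.2237, 0.0512]
ee_rot: [2.025, 2.4, -0.0]
contact_force: [-1.5, 0.9, 6.8]
width: 0.0212
finger_force: 87.5
```

```bash
python3 nudge.py '0.01 0 0 -0.12 0 0 0;0.01 0 0 -0.12 0 0 0;0.01 0 0 -0.12 0 0 0;0.01 0 0 -0.12 0 0 0.6;0.01 0 0 -0.12 0 0 0.6;0.01 0 0 -0.12 0 0 0.6;0.01 0 0 -0.12 0 0 0.6;0.01 0 0 -0.12 0 0 0.6'; python3 - <<'E'
from h import *
print(env.observe()["width"]); go([.690,-.002,.16],-.013)
E
```

```text
clock: 5.62
tcp_pos: [0.3659, -0.2226, 0.1689]
ee_rot: [-2.649, -1.686, 0.001]
contact_force: [-0.7, 0.5, -2.4]
width: 0.021
finger_force: 88.7
0.020957816587784867
go [0.337  0.2003 0.0088] [-0.0016  0.0004  1.1469] dist 0.392
```

```bash
python3 nudge.py '0.01 0.337 0.2 0 0 0 1.147;0.01 0.337 0.2 0 0 0 1.147;0.01 0.337 0.2 0 0 0 1.147;0.01 0.337 0.2 0 0 0 1.147;0.01 0.337 0.2 0 0 0 1.147;0.01 0.337 0.2 0 0 0 1.147;0.01 0.337 0.2 0 0 0 1.147;0.01 0.337 0.2 0 0 0 1.147;0.01 0.337 0.2 0 0 0 1.147;0.01 0.337 0.2 0 0 0 1.147;0.01 0.337 0.2 0 0 0 1.147;0.01 0.337 0.2 0 0 0 1.147' 110; python3 - <<'E'
from h import *
shot("wrist","w3"); go([.690,-.002,.103],-.013)
E
```

```text
clock: 6.62
tcp_pos: [0.6891, 0.0011, 0.1671]
ee_rot: [-3.141, 0.007, 0.006]
contact_force: [-0.6, -1.5, -3.1]
width: 0.0213
finger_force: 107.7
go [0.0019 0.0021 0.0647] [-0.      0.0036  0.0073] dist 0.065
```

View pics/w3.png

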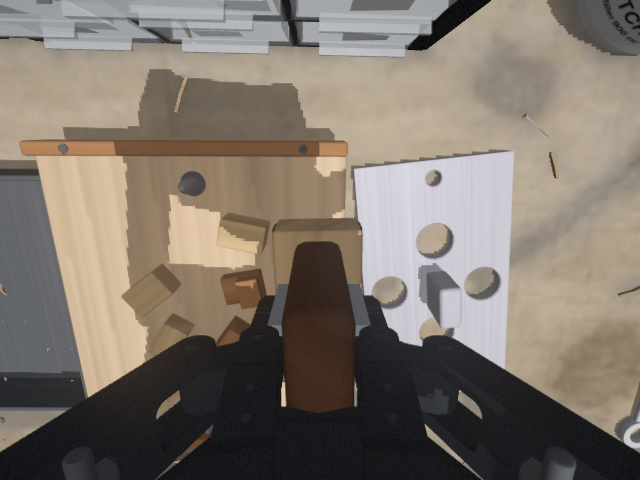

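The view shows the block hanging straight in the grip at (315,300). The first offcut is to its left at (243,232) and the plate is clear at the right.

```bash
python3 nudge.py '0.01 0.002 0.002 0.03 0 0 0.007;0.01 0.002 0.002 0.055 0 0 0.007;0.01 0.002 0.002 0.0645 0 0 0.007;0.01 0.002 0.002 0.0645 0 0 0.007' ; python3 nudge.py '0.01 0 -0.02 0 0 0 0;0.01 0 -0.04 0 0 0 0;0.01 0.001 -0.06 0 0 0 0;0.01 0.001 -0.08 0 0 0 0;0.01 0.001 -0.1 0 0 0 0;0.01 0.002 -0.12 0 0 0 0;0.01 0.002 -0.14 0 0 0 0;0.01 0.002 -0.16 0 0 0 0;0.01 0.003 -0.18 0 0 0 0;0.01 0.003 -0.2 0 0 0 0;0.01 0.003 -0.212 0 0 0 0;0.01 0.003 -0.212 0 0 0 0'; python3 - <<'E'
from h import *
print(env.observe()["tcp_pos"]);go([.648,-.002,.15],-.013)
E
```

```text
clock: 7.0
tcp_pos: [0.6885, -0.0029, 0.1031]
ee_rot: [-3.14, 0.024, 0.007]
contact_force: [-0.2, -0.3, -2.9]
width: 0.021
finger_force: 107.7
clock: 8.0
tcp_pos: [0.6968, 0.2113, 0.1064]
ee_rot: [-3.141, 0.019, -0.002]
contact_force: [0.1, -0.2, -3.0]
width: 0.0213
finger_force: 108.3
[0.6968 0.2113 0.1064]
go [-0.0462  0.2138 -0.0438] [-0.0009 -0.0012  0.0009] dist 0.223
```

```bash
python3 nudge.py '0.01 0 0 -0.042 0 0 0;0.01 0 0 -0.044 0 0 0;0.01 -0.047 0.214 -0.044 0 0 0;0.01 -0.047 0.214 -0.044 0 0 0;0.01 -0.047 0.214 -0.044 0 0 0;0.01 -0.047 0.214 -0.044 0 0 0;0.01 -0.047 0.214 -0.044 0 0 0;0.01 -0.047 0.214 -0.044 0 0 0;0.01 -0.047 0.214 -0.044 0 0 0;0.01 -0.047 0.214 -0.044 0 0 0' ; python3 - <<'E'
from h import *
shot("wrist","w4");go([.648,-.002,.1035],-.013)
E
```

```text
clock: 8.83
tcp_pos: [0.647, -0.0051, 0.1496]
ee_rot: [-3.141, 0.026, -0.002]
contact_force: [0.6, 0.1, -2.8]
width: 0.0203
finger_force: 109.2
go [ 0.0008 -0.002   0.0461] [-0.0004 -0.001  -0.0021] dist 0.046
```

View pics/w4.png

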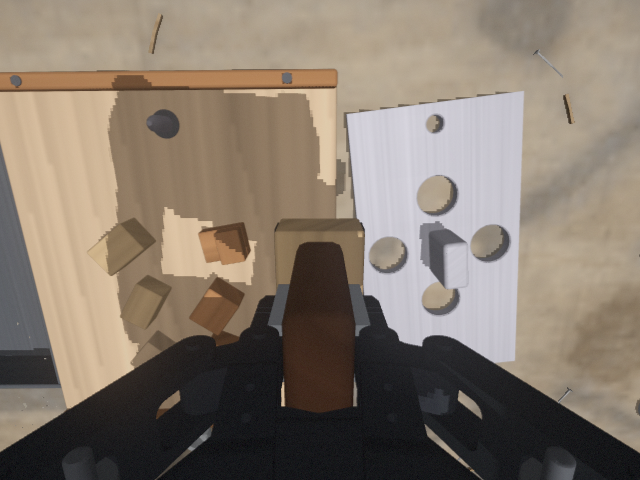

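The first offcut is gone and the others are unchanged, with the block ready beside the notched one at (224,243). Next are lanes 2 and 3.

```bash
python3 nudge.py '0.01 0.001 -0.002 0.03 0 0 -0.002;0.01 0.001 -0.002 0.046 0 0 -0.002;0.01 0.001 -0.002 0.046 0 0 -0.002;0.01 0.001 -0.002 0.046 0 0 -0.002' ; python3 nudge.py '0.01 0 -0.02 0 0 0 0;0.01 0 -0.04 0 0 0 0;0.01 0 -0.06 0 0 0 0;0.01 0 -0.08 0 0 0 0;0.01 0 -0.1 0 0 0 0;0.01 0 -0.12 0 0 0 0;0.01 0 -0.14 0 0 0 0;0.01 0 -0.16 0 0 0 0;0.01 0 -0.18 0 0 0 0;0.01 0 -0.2 0 0 0 0;0.01 0 -0.212 0 0 0 0;0.01 0 -0.212 0 0 0 0';  python3 nudge.py '0.01 0 0 -0.042 0 0 0;0.01 0 0 -0.044 0 0 0;0.01 -0.044 0.214 -0.044 0 0 0;0.01 -0.044 0.214 -0.044 0 0 0;0.01 -0.044 0.214 -0.044 0 0 0;0.01 -0.044 0.214 -0.044 0 0 0;0.01 -0.044 0.214 -0.044 0 0 0;0.01 -0.044 0.214 -0.044 0 0 0;0.01 -0.044 0.214 -0.044 0 0 0;0.01 -0.044 0.214 -0.044 0 0 0'; python3 - <<'E'
from h import *
go([.604,-.002,.1035],-.013)
E
```

```text
clock: 9.22
tcp_pos: [0.6478, -0.0005, 0.1029]
ee_rot: [-3.141, 0.016, 0.002]
contact_force: [-0.3, 1.0, -3.0]
width: 0.0212
finger_force: 109.0
clock: 10.22
tcp_pos: [0.6505, 0.2132, 0.1043]
ee_rot: [-3.14, 0.014, -0.002]
contact_force: [-0.1, 0.6, -3.2]
width: 0.0209
finger_force: 109.3
clock: 11.05
tcp_pos: [0.604, -0.0041, 0.1478]
ee_rot: [-3.141, 0.022, -0.001]
contact_force: [0.3, 0.8, -3.0]
width: 0.021
finger_force: 110.0
go [-0.0001 -0.0021  0.0443] [-0.0004 -0.0009 -0.0013] dist 0.044
```

```bash
python3 nudge.py '0.01 0 -0.002 0.03 0 0 0;0.01 0 -0.002 0.0445 0 0 0;0.01 0 -0.002 0.0445 0 0 0;0.01 0 -0.002 0.0445 0 0 0' ; python3 nudge.py '0.01 0 -0.02 0 0 0 0;0.01 0 -0.04 0 0 0 0;0.01 0 -0.06 0 0 0 0;0.01 0 -0.08 0 0 0 0;0.01 0 -0.1 0 0 0 0;0.01 0 -0.12 0 0 0 0;0.01 0 -0.14 0 0 0 0;0.01 0 -0.16 0 0 0 0;0.01 0 -0.18 0 0 0 0;0.01 0 -0.2 0 0 0 0;0.01 0 -0.212 0 0 0 0;0.01 0 -0.212 0 0 0 0';  python3 nudge.py '0.01 0 0 -0.042 0 0 0;0.01 0 0 -0.044 0 0 0;0.01 -0.044 0.214 -0.044 0 0 0;0.01 -0.044 0.214 -0.044 0 0 0;0.01 -0.044 0.214 -0.044 0 0 0;0.01 -0.044 0.214 -0.044 0 0 0;0.01 -0.044 0.214 -0.044 0 0 0;0.01 -0.044 0.214 -0.044 0 0 0;0.01 -0.044 0.214 -0.044 0 0 0;0.01 -0.044 0.214 -0.044 0 0 0'; python3 - <<'E'
from h import *
go([.560,-.002,.1035],-.013)
E
```

```text
clock: 11.38
tcp_pos: [0.6032, -0.0002, 0.1018]
ee_rot: [-3.141, 0.017, 0.004]
contact_force: [-0.2, -0.1, -1.9]
width: 0.0209
finger_force: 109.8
clock: 12.38
tcp_pos: [0.6063, 0.2134, 0.1033]
ee_rot: [-3.141, 0.014, -0.0]
contact_force: [-0.7, -0.2, -2.9]
width: 0.0209
finger_force: 110.0
clock: 13.22
tcp_pos: [0.5599, -0.0035, 0.147]
ee_rot: [-3.141, 0.022, -0.001]
contact_force: [-0.9, 0.4, -2.0]
width: 0.0208
finger_force: 110.4
go [ 0.     -0.0015  0.0435] [-0.0004 -0.0005 -0.0013] dist 0.044
```

```bash
python3 nudge.py '0.01 0 -0.0015 0.03 0 0 0;0.01 0 -0.0015 0.0435 0 0 0;0.01 0 -0.0015 0.0435 0 0 0;0.01 0 -0.0015 0.0435 0 0 0' ; python3 nudge.py '0.01 0 -0.02 0 0 0 0;0.01 0 -0.04 0 0 0 0;0.01 0 -0.06 0 0 0 0;0.01 0 -0.08 0 0 0 0;0.01 0 -0.1 0 0 0 0;0.01 0 -0.12 0 0 0 0;0.01 0 -0.14 0 0 0 0;0.01 0 -0.16 0 0 0 0;0.01 0 -0.18 0 0 0 0;0.01 0 -0.2 0 0 0 0;0.01 0 -0.212 0 0 0 0;0.01 0 -0.212 0 0 0 0';  python3 nudge.py '0.01 0 0 -0.042 0 0 0;0.01 0 0 -0.08 0 0 0;0.01 0 0.22 -0.2 0 0 0;0.01 0 0.22 -0.2 0 0 0;0.01 0 0.22 -0.2 0 0 0;0.01 0 0.22 -0.2 0 0 0;0.01 0 0.22 -0.2 0 0 0;0.01 0 0.22 -0.2 0 0 0;0.01 0 0.22 -0.2 0 0 0;0.01 0 0.22 -0.2 0 0 0'; python3 - <<'E'
from h import *
shot("wrist","w5"); print(pose())
E
```

```text
clock: 13.55
tcp_pos: [0.5594, -0.0002, 0.1025]
ee_rot: [-3.141, 0.017, 0.004]
contact_force: [0.7, -0.3, -2.3]
width: 0.0207
finger_force: 110.3
clock: 14.55
tcp_pos: [0.5624, 0.2132, 0.1038]
ee_rot: [-3.141, 0.014, -0.0]
contact_force: [-0.9, -0.2, -2.8]
width: 0.021
finger_force: 110.6
clock: 15.38
tcp_pos: [0.5603, -0.0116, 0.3055]
ee_rot: [3.141, -0.025, 0.005]
contact_force: [0.3, 0.1, -3.6]
width: 0.0209
finger_force: 110.5
(array([ 0.5597, -0.0101,  0.3037]), array([[ 0.9999, -0.0142,  0.0004],
       [-0.0142, -0.9999,  0.0003],
       [ 0.0004, -0.0003, -1.    ]]))
```

View pics/w5.png

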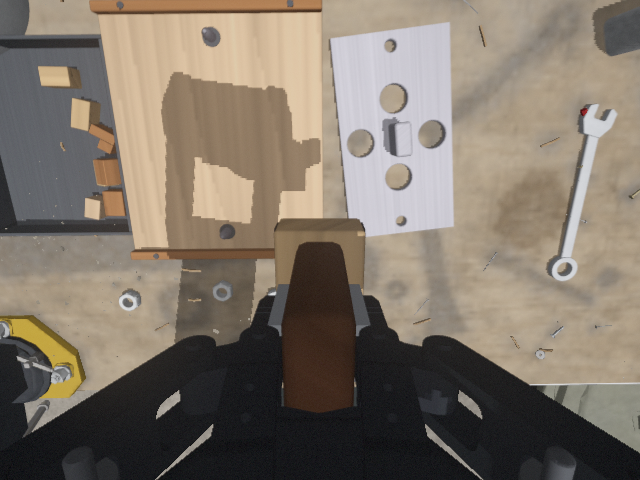

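The bed is clear, with offcuts in the tray at (58,76), (84,113), (102,137), (106,172), (94,208) and (114,205). One may be hidden, so I'll check that later. Next, the block goes back on the bench.

```bash
python3 nudge.py '0.01 -0.18 0.212 0.08 0 0 0;0.01 -0.18 0.212 0.08 0 0 0;0.01 -0.18 0.212 0.08 0 0 0;0.01 -0.18 0.212 0.08 0 0 0;0.01 -0.18 0.212 0.08 0 0 0;0.01 -0.18 0.212 0.08 0 0 0;0.01 -0.18 0.212 0.08 0 0 0;0.01 -0.18 0.212 0.2 0 0 0;0.01 -0.18 0.212 0.2 0 0 0;0.01 -0.18 0.212 0.2 0 0 0;0.01 -0.18 0.212 0.2 0 0 0'; python3 - <<'E'
from h import *
go([.38,-.22,.0525],-.013)
E
```

```text
clock: 16.35
tcp_pos: [0.3715, -0.2135, 0.0935]
ee_rot: [-3.129, 0.017, 0.023]
contact_force: [-1.3, 2.5, -4.8]
width: 0.0205
finger_force: 110.3
go [0.0092 0.0069 0.0408] [-0.0122  0.0147  0.0018] dist 0.042
```

```bash
python3 nudge.py '0.01 0 0 0.01 0 0 0;0.01 0 0 0.02 0 0 0;0.01 0 0 0.03 0 0 0;0.01 0 0 0.03 0 0 0'; python3 - <<'E'
from h import *
go([.38,-.22,.0515],-.013)
E
```

```text
clock: 16.68
tcp_pos: [0.3774, -0.2187, 0.0729]
ee_rot: [-3.141, 0.018, 0.001]
contact_force: [0.1, 0.4, -2.9]
width: 0.0208
finger_force: 110.6
go [0.0026 0.0013 0.0214] [-0.0004  0.0005  0.0017] dist 0.022
```

```bash
python3 nudge.py '0.01 0 0 0.01 0 0 0;0.01 0 0 0.018 0 0 0;0.01 0 0 0.0212 0 0 0;0.01 0 0 0.0212 0 0 0;0.01 0 0 0.0212 0 0 0'; python3 nudge.py '0.04 0 0 0 0 0 0;0.08 0 0 0 0 0 0;0.085 0 0 0 0 0 0;0.085 0 0 0 0 0 0;0.085 0 0 -0.04 0 0 0;0.085 0 0 -0.08 0 0 0;0.085 0 0 -0.12 0 0 0;0.085 0 0 -0.16 0 0 0;0.085 0 0 -0.16 0 0 0'; python3 - <<'E'
from h import *
go([.6,-.11,.30],.0)
E
```

```text
clock: 17.1
tcp_pos: [0.3772, -0.219, 0.0519]
ee_rot: [-3.141, 0.019, 0.001]
contact_force: [0.5, 0.1, -1.5]
width: 0.0207
finger_force: 110.7
clock: 17.85
tcp_pos: [0.3809, -0.2221, 0.2226]
ee_rot: [3.13, -0.019, 0.021]
contact_force: [0.9, -1.0, 1.6]
width: 0.0853
finger_force: 0.0
go [ 0.2187 -0.1139 -0.0757] [ 0.011  -0.0133 -0.0121] dist 0.258
```

```bash
python3 nudge.py '0.085 0.22 -0.21 -0.07 0 0 0;0.085 0.22 -0.21 -0.07 0 0 0;0.085 0.22 -0.21 -0.07 0 0 0;0.085 0.22 -0.21 -0.07 0 0 0;0.085 0.22 -0.21 -0.07 0 0 0;0.085 0.22 -0.21 -0.07 0 0 0;0.085 0.22 -0.21 -0.07 0 0 0;0.085 0.22 -0.21 -0.07 0 0 0;0.085 0.22 -0.21 -0.07 0 0 0;0.085 0.22 -0.21 -0.07 0 0 0;0.085 0.22 -0.21 -0.07 0 0 0' 100; python3 - <<'E'
from h import *
im,c=shot("wrist","w6"); print(pose())
a=cv2.resize(im[20:300,180:500],None,fx=2.4,fy=2.1); cv2.imwrite("pics/w6b.png",im)
E
```

```text
clock: 18.77
tcp_pos: [0.5993, -0.0122, 0.2816]
ee_rot: [3.141, -0.019, -0.002]
contact_force: [0.3, 0.2, 0.3]
width: 0.0848
finger_force: 0.0
(array([ 0.5991, -0.0125,  0.2815]), array([[ 0.9999, -0.0132, -0.001 ],
       [-0.0132, -0.9999, -0.0002],
       [-0.001 ,  0.0002, -1.    ]]))
```

View pics/w6.png

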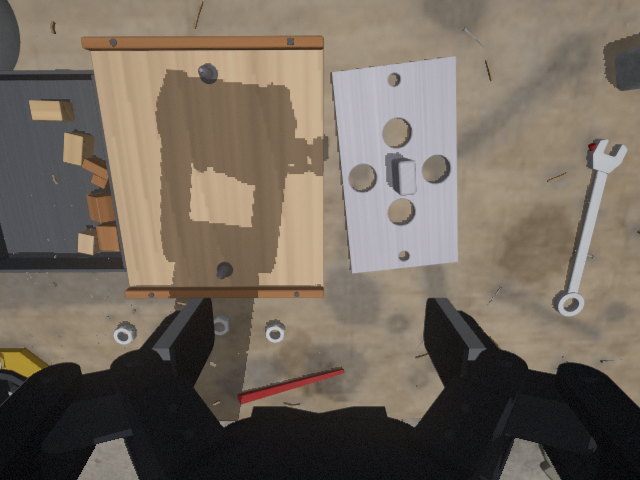

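The view shows the bed empty with pins at (208,73) and (224,270). The plate's pin holes are at (394,79) and (403,256) with the bar at (405,176), and the nuts at (124,335), (221,325) and (275,333). Seven offcuts are visible in the tray area.

```bash
cat > meas.py <<'E'
from h import *
def blobs(mask,lo,hi):
    n,l,s,ce=cv2.connectedComponentsWithStats(mask.astype(np.uint8)); return [(ce[i],s[i]) for i in range(1,n) if lo<s[i][4]<hi]
def plate(im,c,z,box):
    x0,y0,x1,y1=box; h=cv2.cvtColor(im,cv2.COLOR_BGR2HSV); m=((h[...,1]<45)&(h[...,2]>135)).astype(np.uint8)
    k=np.zeros_like(m);k[y0:y1,x0:x1]=m[y0:y1,x0:x1]
    cs,hi=cv2.findContours(k,cv2.RETR_CCOMP,cv2.CHAIN_APPROX_NONE); i=max(range(len(cs)),key=lambda j:cv2.contourArea(cs[j]))
    w=ray(c,cs[i][:,0,:],z)[:,:2].astype(np.float32); r=cv2.minAreaRect(w); print("plate rect",r)
    for j in range(len(cs)):
        if hi[0][j][3]==i and cv2.contourArea(cs[j])>25:
            p=cs[j][:,0,:].mean(0); w=ray(c,cs[j][:,0,:],z)[:,:2].astype(np.float32); print("hole",p,cv2.minEnclosingCircle(w))
E
python3 - <<'E'
from meas import *
im=cv2.imread("pics/w6.png"); c=saved("w6"); plate(im,c,.01,(325,40,470,285))
g=cv2.cvtColor(im,cv2.COLOR_BGR2GRAY)
pp=[]
for x,y in((208,73),(224,270)):
    w=g[y-16:y+17,x-16:x+17]; b=max(blobs(w<75,20,900),key=lambda b:b[1][4]); p=b[0]+[x-16,y-16]; print("pin",p,b[1]); pp.append(p)
for z in(.054,.058,.062,.066):
    w=ray(c,pp,z);d=w[0]-w[1];print(z,w.mean(0),np.linalg.norm(d),np.arctan2(d[1],d[0]))
print(ray(c,[[82,38],[323,38],[323,297],[125,297]],.062))
print("bar top",ray(c,[[400,160],[414,160],[415,193],[401,195]],.05))
E
```

```text
plate rect ((0.6149471402168274, -0.10881812125444412), (0.249237522482872, 0.1382579207420349), 6.103799343109131)
hole [403.7419 255.6774] ((0.5245181918144226, -0.11533414572477341), 0.007657029666006565)
hole [401.4   211.675] ((0.578766405582428, -0.10958458483219147), 0.017118077725172043)
hole [363.7723 176.505 ] ((0.619266152381897, -0.06299270689487457), 0.017261065542697906)
hole [436.4024 168.9512] ((0.6283854842185974, -0.1463102549314499), 0.017434967681765556)
hole [395.425  170.0417] ((0.6234762072563171, -0.09888511896133423), 0.025767991319298744)
hole [397.1954 132.4023] ((0.6682332754135132, -0.09994938969612122), 0.017188653349876404)
hole [394.3846  79.2308] ((0.7227988243103027, -0.09462615102529526), 0.007538653910160065)
pin [208.0594  78.2277] [  8  11  17  16 101]
pin [224.1561 269.5854] [  9   8  16  17 205]
0.054 [0.6235 0.0917 0.054 ] 0.1944384382837488 -0.008866039999899948
0.058 [0.6241 0.0905 0.058 ] 0.1923362163473094 -0.00886603999989991
0.062 [0.6246 0.0894 0.062 ] 0.19023399441087 -0.008866039999899943
0.066 [0.6251 0.0883 0.066 ] 0.1881317724744306 -0.00886603999990005
[[ 0.7545  0.1989  0.062 ]
 [ 0.7518 -0.0184  0.062 ]
 [ 0.4957 -0.016   0.062 ]
 [ 0.4984  0.2026  0.062 ]]
bar top [[ 0.6421 -0.096   0.05  ]
 [ 0.6419 -0.1103  0.05  ]
 [ 0.608  -0.1134  0.05  ]
 [ 0.6061 -0.0989  0.05  ]]
```

```bash
python3 - <<'E'
from h import *
im=cv2.imread("pics/w6.png")
a=[cv2.resize(im[y-20:y+20,x-20:x+20],(400,400),interpolation=cv2.INTER_CUBIC) for x,y in((208,75),(224,270))]
cv2.imwrite("pics/pins.png",np.hstack(a))
E
```

```text
(no output)
```

View pics/pins.png

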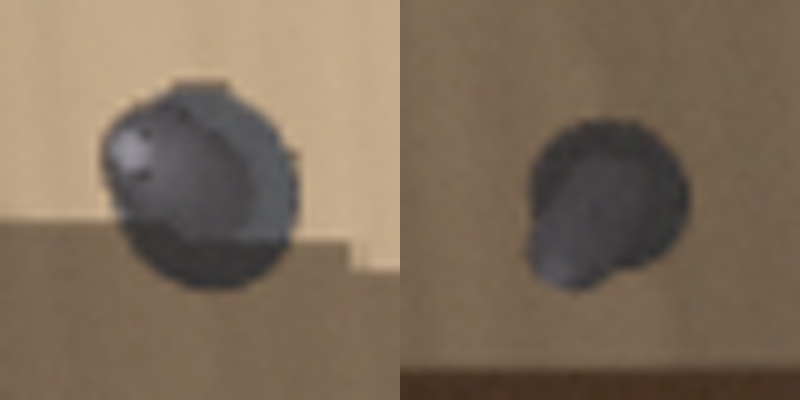

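The crops show pin tips at about (200.6,69.6) and (220.1,276.8), with a dark ring around each base. The front ring is centred near (224.6,269.1).

```bash
python3 - <<'E'
from h import *
c=saved("w6")
for z in (.07,.073):
    w=ray(c,[[200.6,69.6],[220.1,276.8]],z); d=w[0]-w[1]; print(w,w.mean(0),np.linalg.norm(d),np.arctan2(d[1],d[0]))
print(ray(c,[[224.6,269.1]],.05))
go([.6237,-.1048,.10],.104)
E
```

```text
[[0.7259 0.0923 0.07  ]
 [0.5245 0.093  0.07  ]] [0.6252 0.0926 0.07  ] 0.20141162085659098 -0.003284690637399125
[[0.7254 0.0914 0.073 ]
 [0.5257 0.0921 0.073 ]] [0.6256 0.0917 0.073 ] 0.19970458590007187 -0.003284690637399098
[[0.5253 0.0931 0.05  ]]
go [0.026  0.0919 0.1815] [ 0.0001  0.001  -0.1172] dist 0.205
```

```bash
python3 nudge.py '0.085 0.026 0.092 0.12 0 0 -0.117;0.085 0.026 0.092 0.12 0 0 -0.117;0.085 0.026 0.092 0.12 0 0 -0.117;0.085 0.026 0.092 0.12 0 0 -0.117;0.085 0.026 0.092 0.18 0 0 -0.117;0.085 0.026 0.092 0.18 0 0 -0.117;0.085 0.026 0.092 0.18 0 0 -0.117;0.085 0.026 0.092 0.18 0 0 -0.117'; python3 - <<'E'
from h import *
go([.6237,-.1048,.017],.104)
E
```

```text
clock: 19.48
tcp_pos: [0.623, -0.1048, 0.1009]
ee_rot: [-3.136, -0.162, 0.005]
contact_force: [0.2, -0.4, 0.3]
width: 0.0847
finger_force: 0.0
go [0.0009 0.0002 0.0839] [-0.0011  0.0029 -0.0008] dist 0.084
```

```bash
python3 nudge.py '0.085 0.001 0 0.04 0 0 0;0.085 0.001 0 0.07 0 0 0;0.085 0.001 0 0.084 0 0 0;0.085 0.001 0 0.084 0 0 0;0.03 0.001 0 0.084 0 0 0;0.005 0.001 0 0.084 0 0 0;0.005 0.001 0 0.084 0 0 0;0.005 0.001 0 0.084 0 0 0;0.005 0.001 0 0.084 0 0 0;0.005 0.001 0 0.084 0 0 0;0.005 0.001 0 0.084 0 0 0' 110;python3 nudge.py '0.005 0 0 0 0 0 0;0.005 0 0 -0.02 0 0 0;0.005 0 0 -0.04 0 0 0;0.005 0 0 -0.07 0 0 0;0.005 0 0 -0.10 0 0 0;0.005 0 0 -0.10 0 0 0;0.005 0 0 -0.10 0 0 0'; python3 - <<'E'
from h import *
go([.6255,.092,.125],-.009)
E
```

```text
clock: 20.4
tcp_pos: [0.6267, -0.1041, 0.0197]
ee_rot: [3.137, 0.165, 0.003]
contact_force: [-1.0, 1.0, 6.9]
width: 0.0158
finger_force: 108.7
clock: 20.98
tcp_pos: [0.6266, -0.1043, 0.1195]
ee_rot: [3.136, 0.165, 0.005]
contact_force: [0.2, 0.3, -5.5]
width: 0.0163
finger_force: 108.3
go [ 0.0194 -0.1953 -0.0057] [ 0.0012 -0.0032  0.1139] dist 0.196
```

```bash
python3 nudge.py '0.005 0.019 -0.195 -0.03 0 0 0.114;0.005 0.019 -0.195 -0.03 0 0 0.114;0.005 0.019 -0.195 -0.03 0 0 0.114;0.005 0.019 -0.195 -0.03 0 0 0.114;0.005 0.019 -0.195 -0.03 0 0 0.114;0.005 0.019 -0.195 -0.03 0 0 0.114;0.005 0.019 -0.195 -0.03 0 0 0.114;0.005 0.019 -0.195 -0.03 0 0 0.114'; python3 - <<'E'
from meas import *
im,c=shot("wrist","w7"); p,r=pose(); print(p, r, env.observe()["width"]); z=p[2]-.0097
plate(im,c,z,(100,0,540,330))
E
```

```text
clock: 21.65
tcp_pos: [0.6226, 0.0916, 0.145]
ee_rot: [3.141, -0.014, -0.007]
contact_force: [0.3, -0.3, -3.8]
width: 0.0163
finger_force: 109.1
[0.6229 0.091  0.1454] [[ 0.9999 -0.0099 -0.0042]
 [-0.0099 -1.     -0.0007]
 [-0.0042  0.0007 -1.    ]] 0.016402360288614286
plate rect ((0.669507622718811, 0.09062813222408295), (0.12968286871910095, 0.13028362393379211), 89.48152160644531)
```

View pics/w7.png

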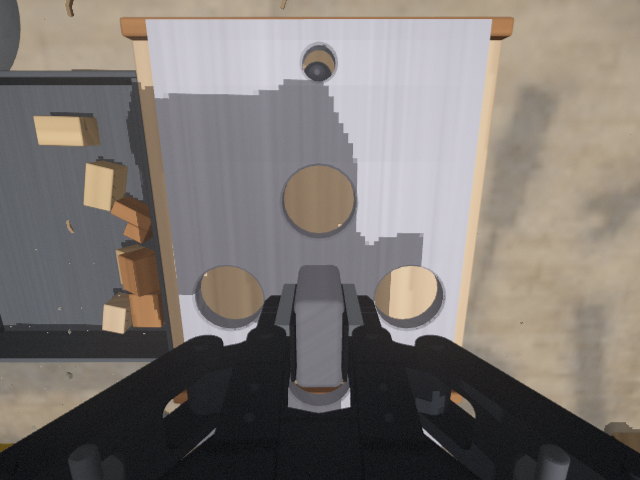

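The plate is held over the jig and the rear pin shows through its hole: hole centre about (319,62), pin about (318,71). The large hole is at (319,200), and the tray holds all the offcuts.

```bash
python3 - <<'E'
from meas import *
im=cv2.imread("pics/w7.png"); c=saved("w7"); p,r=pose(); z=p[2]-.0097
w=ray(c,[[319,62],[319,199.5],[230,293],[408.5,293],[146,19],[491,18]],z); print(w); print("tool frame",(w-p)@r)
g=cv2.cvtColor(im,cv2.COLOR_BGR2GRAY)[40:85,295:345]
b=max(blobs(g<75,15,900),key=lambda b:b[1][4]); q=b[0]+[295,40]; print("pin",q,b[1],ray(c,[q],.067),ray(c,[q],.073))
print(g[::3,::3])
E
```

```text
[[0.7201 0.0901 0.1357]
 [0.6668 0.0906 0.1357]
 [0.6235 0.132  0.1357]
 [0.6228 0.0497 0.1357]
 [0.7352 0.1543 0.1357]
 [0.7344 0.0261 0.1357]]
tool frame [[ 0.0973 -0.0001  0.0093]
 [ 0.0439 -0.      0.0095]
 [ 0.0003 -0.041   0.0097]
 [ 0.0003  0.0413  0.0097]
 [ 0.1118 -0.0644  0.0092]
 [ 0.1122  0.0638  0.0093]]
pin [318.4204  71.8097] [ 10  22  26  19 226] [[0.7263 0.0903 0.067 ]] [[0.7255 0.0903 0.073 ]]
[[205 202 202 205 204 206 202 201 202 204 204 205 207 204 205 208 204]
 [206 203 203 206 205 194 170 165 165 165 170 205 207 206 205 209 205]
 [206 203 202 206 178 172 115  88  79  83 119 165 195 205 206 209 206]
 [207 203 204 182 163  88  94  95  90  85  82  87 161 203 206 209 206]
 [207 204 198 177  95 103 125 124 122 123 123  77  85 155 206 210 206]
 [207 203 179 110 111 129 128 125 123 125 125 124  79 147 203 209 204]
 [207 204 177  97 128 128 129 127 124 125 127 124 123  81 181 209 206]
 [206 204 176 117 127 128 129 101 107 126 127 124 125  79 162 209 205]
 [207 203 176 131 128  67  68  72  67  66  90 124 124  93 160 209 206]
 [206 204 175 157  67  69  85  90  84  76  66  95 126 105 181 210 206]
 [207 205 179  93  65  79  85 109  91  81  68  68 122 149 204 210 205]
 [206 204 202 175  65  76  79 109  88  75  70  66  99 161 208 209 206]
 [207 204 203 190 130  69  72  71  72  71  66  67 159 203 208 210 207]
 [170 183 181 198 175 160  69  67  68  71 107 164 204 206 208 210 206]
 [134 132 131 134 132 135 118 116 117 120 184 206 209 206 209 210 206]]
```

```bash
python3 - <<'E'
from h import *
go([.626,.0922,.102],-.009)
E
```

```text
go [ 0.0033 -0.0012  0.0434] [ 0.0007  0.0042 -0.0009] dist 0.044
```

```bash
python3 nudge.py '0.005 0.0033 -0.0012 0.02 0 0.004 0;0.005 0.0033 -0.0012 0.035 0 0.004 0;0.005 0.0033 -0.0012 0.0435 0 0.004 0;0.005 0.0033 -0.0012 0.0435 0 0.004 0;0.005 0.0033 -0.0012 0.0435 0 0.004 0'; python3 - <<'E'
from h import *
im,c=shot("wrist","w8"); p,r=pose(); print(p)
print(proj(c,[p+r@[.1,0,.01],p+r@[.1,0,.02]]))
q=proj(c,[p+r@[.1,0,.01]])[0].astype(int); print(q)
a=cv2.resize(im[max(q[1]-40,0):q[1]+40,q[0]-40:q[0]+40],None,fx=6,fy=6,interpolation=cv2.INTER_CUBIC)
cv2.imwrite("pics/w8b.png",a)
go([.626,.0922,.072],-.009)
E
```

```text
clock: 22.12
tcp_pos: [0.6264, 0.0924, 0.103]
ee_rot: [3.141, -0.016, 0.001]
contact_force: [-0.4, -0.0, -3.1]
width: 0.0164
finger_force: 109.0
[0.6274 0.0926 0.1044]
[[316.6696  52.0603]
 [316.812   57.1897]]
[316  52]
go [-0.0015  0.0004  0.0323] [ 0.     -0.0033 -0.001 ] dist 0.032
```

View pics/w8b.png

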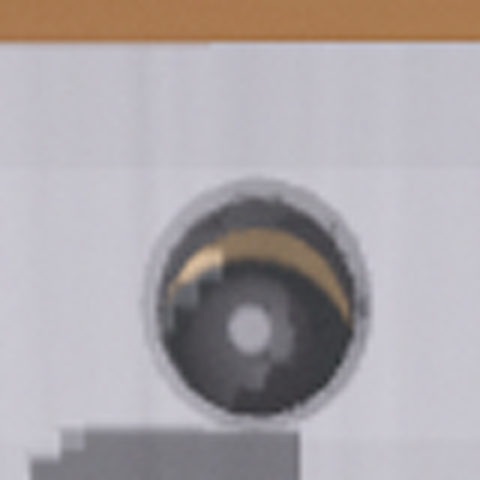

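The crop shows the pin tip at (317.7,66.7) inside the hole, whose top rim is centred at (318.8,62.8).

```bash
python3 - <<'E'
from h import *
c=saved("w8"); im=cv2.imread("pics/w8.png")
p,r=pose(); print(p)
for dz in(.0097,.0127):
  for tz in (.073,):
    h=ray(c,[[318.3,62.4]],p[2]-dz); t=ray(c,[[317.2,66.3]],tz); print(dz,h,t,t-h)
for i in range(4): print(pose()[0])
print(r)
E
```

```text
[0.6274 0.0926 0.1044]
0.0097 [[0.7238 0.091  0.0947]] [[0.7259 0.0915 0.073 ]] [[ 0.0021  0.0005 -0.0217]]
0.0127 [[0.7243 0.091  0.0917]] [[0.7259 0.0915 0.073 ]] [[ 0.0016  0.0005 -0.0187]]
[0.6274 0.0926 0.1044]
[0.6274 0.0926 0.1044]
[0.6274 0.0926 0.1044]
[0.6274 0.0926 0.1044]
[[ 0.9999 -0.01    0.0033]
 [-0.01   -1.     -0.0001]
 [ 0.0033  0.     -1.    ]]
```

```bash
python3 nudge.py '0.005 0.0015 -0.0005 0 0 -0.002 0;0.005 0.0015 -0.0005 0.006 0 -0.002 0;0.005 0.0015 -0.0005 0.012 0 -0.002 0;0.005 0.0015 -0.0005 0.016 0 -0.002 0;0.005 0.0015 -0.0005 0.016 0 -0.002 0'; python3 - <<'E'
from h import *
im,c=shot("wrist","w9"); p,r=pose(); print(p)
g=cv2.cvtColor(im,cv2.COLOR_BGR2GRAY); q=proj(c,[p+r@[.098,0,.0127]])[0].astype(int); print(q)
print(g[q[1]-24:q[1]+28:2,q[0]-24:q[0]+26:2])
E
```

```text
clock: 22.58
tcp_pos: [0.628, 0.0936, 0.0869]
ee_rot: [3.141, -0.014, -0.001]
contact_force: [-0.5, -0.1, -4.4]
width: 0.0164
finger_force: 109.0
[0.6282 0.0936 0.0874]
[317  61]
[[190 190 189 186 188 191 189 189 190 189 188 187 187 187 189 188 188 189
  190 190 190 190 190 191 191]
 [191 191 189 185 188 191 189 189 190 190 188 186 185 187 189 188 189 189
  190 192 190 190 190 191 192]
 [195 195 193 191 192 195 194 195 197 195 194 191 176 183 193 194 194 194
  195 196 195 194 194 197 197]
 [195 195 194 190 192 196 195 194 196 182 159 155 154 155 154 155 159 184
  195 196 195 195 195 196 197]
 [196 196 193 190 193 196 195 183 165 160 156 126 101  98 112 137 152 152
  168 196 196 195 195 197 198]
 [195 195 194 190 192 197 185 165 120 103  71  71  68  70  71  73  87  92
  151 158 194 194 196 197 197]
 [195 197 193 190 194 191 166 152 100  90  86  86  83  80  80  80  74  75
  118 152 165 196 196 197 198]
 [195 196 195 191 193 170 165  97  90  89 139 130 117 105 103 110  85  72
   69 114 146 176 196 197 197]
 [196 195 195 191 176 168  99  92 136 184 140 102  59  59  59  57  60  64
   68  
[... 1109 characters left out ...]
64  66  71  77  83  86  93  93  94  89
   59 121 151 194 197 198 198]
 [196 196 195 192 192 198 170 160  71  62  69  75  78  83  91  66  60  59
  121 153 190 195 197 198 198]
 [197 196 195 192 193 197 197 174 163 117  61  70  74  79  84  62  60 146
  155 192 195 196 198 198 199]
 [197 197 196 192 193 140 140 139 130 120 111  96  84  84  95 145 153 171
  196 197 195 196 197 198 198]
 [196 196 195 193 193 124 125 124 125 125 120 117 113 109 117 183 193 195
  197 197 195 195 198 199 198]
 [195 194 194 191 190 124 122 121 122 123 121 118 118 119 119 194 192 192
  194 192 193 192 194 195 194]
 [122 121 132 131 132 121 120 120 121 119 119 116 115 116 119 134 133 132
  193 193 190 191 192 193 192]]
```

```bash
python3 nudge.py '0.005 -0.0004 0.0007 0.004 0 0 0;0.005 -0.0004 0.0007 0.008 0 0 0;0.005 -0.0004 0.0007 0.011 0 0 0;0.005 -0.0004 0.0007 0.011 0 0 0'; python3 nudge.py '0.005 0 0 0.003 0 0 0;0.005 0 0 0.005 0 0 0;0.005 0 0 0.005 0 0 0'
```

```text
clock: 22.97
tcp_pos: [0.628, 0.0929, 0.0765]
ee_rot: [3.142, -0.015, 0.0]
contact_force: [-0.3, -0.2, -4.2]
width: 0.0163
finger_force: 109.0
clock: 23.22
tcp_pos: [0.6283, 0.0929, 0.072]
ee_rot: [3.142, -0.014, 0.002]
contact_force: [0.4, 0.8, -4.2]
width: 0.0166
finger_force: 109.0
```

```bash
python3 nudge.py '0.005 0 0 0.001 0 0 0;0.005 0 0 0.002 0 0 0;0.005 0 0 0.002 0 0 0'; python3 nudge.py '0.005 0 0 0.001 0 0 0;0.005 0 0 0.0015 0 0 0;0.005 0 0 0.0015 0 0 0'
```

```text
clock: 23.47
tcp_pos: [0.6286, 0.0929, 0.0705]
ee_rot: [3.141, -0.014, 0.003]
contact_force: [-0.7, -0.2, -3.1]
width: 0.0167
finger_force: 109.0
clock: 23.72
tcp_pos: [0.629, 0.0929, 0.0697]
ee_rot: [3.142, -0.015, 0.004]
contact_force: [-0.6, 0.6, -0.4]
width: 0.0165
finger_force: 109.6
```

```bash
python3 nudge.py '0.005 0 0 0.001 0 0 0;0.005 0 0 0.001 0 0 0;0.03 0 0 0.001 0 0 0;0.06 0 0 0.001 0 0 0;0.085 0 0 0.001 0 0 0;0.085 0 0 0.001 0 0 0;0.085 0 0 -0.04 0 0 0;0.085 0 0 -0.08 0 0 0;0.085 0 0 -0.12 0 0 0;0.085 0 0 -0.15 0 0 0;0.085 0 0 -0.2 0 0 0;0.085 0 0 -0.2 0 0 0'; python3 nudge.py '0.085 -0.05 0 0 0 0 0;0.085 -0.05 0 0 0 0 0;0.085 -0.05 0 0 0 0 0' 60;  python3 - <<'E'
from meas import *
im,c=shot("wrist","w10"); p,r=pose(); print(p,r)
plate(im,c,.06,(150,20,520,330))
h=cv2.cvtColor(im,cv2.COLOR_BGR2HSV)
E
```

```text
clock: 24.72
tcp_pos: [0.6314, 0.093, 0.2784]
ee_rot: [-3.141, 0.014, -0.024]
contact_force: [0.0, -0.1, 1.6]
width: 0.0851
finger_force: 0.0
clock: 24.97
tcp_pos: [0.5764, 0.0936, 0.2681]
ee_rot: [-3.142, 0.014, -0.001]
contact_force: [-0.6, 0.8, -0.2]
width: 0.0851
finger_force: 0.0
[0.5778 0.0935 0.2688] [[ 1.     -0.0089  0.0026]
 [-0.0089 -1.      0.    ]
 [ 0.0026 -0.     -1.    ]]
plate rect ((0.6263505220413208, 0.09260068833827972), (0.13047724962234497, 0.22880321741104126), 89.52901458740234)
hole [318.9767 255.1395] ((0.5262751579284668, 0.09383220970630646), 0.008157266303896904)
hole [318.8681 201.2857] ((0.5821729302406311, 0.09284896403551102), 0.016842061653733253)
hole [363.1649 154.7113] ((0.6263787150382996, 0.05027931556105614), 0.01706688664853573)
hole [319.1963 104.1402] ((0.6721376776695251, 0.09200902283191681), 0.01694243960082531)
hole [319.      37.9375] ((0.7266973853111267, 0.09169087558984756), 0.007365478202700615)
```

View pics/w10.png

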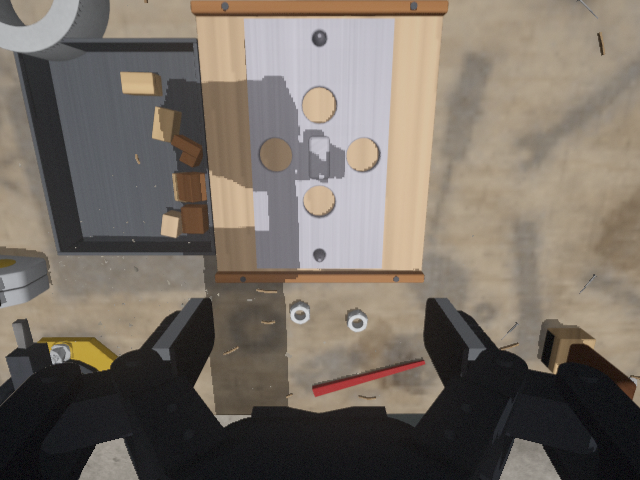

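The plate lies flush: its outline measures 0.229 x 0.130 at z=0.06. Two nuts are visible at (300,314) and (357,322), the third is hidden behind the left finger, and the push block stands at (565,345). The tray holds the offcuts.

```bash
cat >> meas.py <<'E'
def nuts(im,c,box):
    x0,y0,x1,y1=box; h=cv2.cvtColor(im,cv2.COLOR_BGR2HSV); m=((h[...,1]<42)&(h[...,2]>60)).astype(np.uint8)
    k=np.zeros_like(m);k[y0:y1,x0:x1]=m[y0:y1,x0:x1]; k=cv2.morphologyEx(k,cv2.MORPH_OPEN,np.ones((2,2),np.uint8))
    for q in cv2.findContours(k,cv2.RETR_EXTERNAL,cv2.CHAIN_APPROX_NONE)[0]:
        if cv2.contourArea(q)<60: continue
        w=ray(c,q[:,0,:],.010)[:,:2].astype(np.float32); (ce,sz,a)=cv2.minAreaRect(w); print("nut px",q[:,0,:].mean(0),"world",np.array(ce),"size",np.array(sz),"ang",a, "circ",cv2.minEnclosingCircle(w))
E
python3 - <<'E'
from meas import *
im=cv2.imread("pics/w10.png"); c=saved("w10"); nuts(im,c,(225,288,420,350))
t,tc=shot("top","t2"); nuts(t,tc,(235,262,256,290))
print("vise",ray(tc,[[185,300],[185,280],[185,230]],.1)); print(pose()[0])
E
```

```text
nut px [357.6452 321.5161] world [0.4206 0.0456] size [0.0321 0.025 ] ang 0.8091138005256653 circ ((0.42060917615890503, 0.046236321330070496), 0.016218634322285652)
nut px [300.6508 313.6825] world [0.4323 0.1171] size [0.0237 0.0317] ang 89.09656524658203 circ ((0.43230730295181274, 0.11641950160264969), 0.015969330444931984)
vise [[0.309  0.3436 0.1   ]
 [0.3555 0.3569 0.1   ]
 [0.4791 0.392  0.1   ]]
[0.5785 0.0934 0.2692]
```

```bash
python3 - <<'E'
from h import *
go([.4303,.117,.06],0)
E
```

```text
go [-0.1491 -0.0223  0.2087] [-0.     -0.0033 -0.0091] dist 0.257
```

```bash
python3 nudge.py '0.05 -0.149 -0.022 0.05 0 0 0;0.05 -0.149 -0.022 0.05 0 0 0;0.05 -0.149 -0.022 0.05 0 0 0;0.05 -0.149 -0.022 0.05 0 0 0;0.05 -0.149 -0.022 0.209 0 -0.003 -0.009;0.05 -0.149 -0.022 0.209 0 -0.003 -0.009;0.05 -0.149 -0.022 0.209 0 -0.003 -0.009;0.05 -0.149 -0.022 0.209 0 -0.003 -0.009;0.05 -0.149 -0.022 0.209 0 -0.003 -0.009;0.05 -0.149 -0.022 0.209 0 -0.003 -0.009'; python3 - <<'E'
from meas import *
im,c=shot("wrist","w11"); p=pose()[0]; print(p, proj(c,[[.43,.117,.013]]))
u,v=proj(c,[[.43,.117,.010]])[0].astype(int); nuts(im,c,(u-60,v-60,u+60,v+60))
go([.4303,.117,.006],0)
E
```

```text
clock: 25.9
tcp_pos: [0.4292, 0.1166, 0.0586]
ee_rot: [3.141, -0.001, -0.008]
contact_force: [0.4, 0.4, 0.5]
width: 0.0501
finger_force: 0.0
[0.4313 0.1168 0.0611] [[317.0657 264.2778]]
nut px [270.0526 276.2368] world [0.4211 0.1447] size [0.0109 0.0087] ang 89.96916198730469 circ ((0.42538273334503174, 0.1432536542415619), 0.004086188040673733)
nut px [316.3986 257.8116] world [0.4329 0.1173] size [0.0245 0.0299] ang 89.9703140258789 circ ((0.4329083561897278, 0.11702102422714233), 0.015091422945261002)
go [-0.0011 -0.0002  0.0551] [-0.0001 -0.0003 -0.0004] dist 0.055
```

```bash
python3 nudge.py '0.05 0 0 0.03 0 0 0;0.05 0 0 0.05 0 0 0;0.05 0 0 0.056 0 0 0;0.05 0 0 0.056 0 0 0;0.02 0 0 0.056 0 0 0;0.01 0 0 0.056 0 0 0;0.01 0 0 0.056 0 0 0;0.01 0 0 0.056 0 0 0'; python3 nudge.py '0.01 0 0 0 0 0 0;0.01 0 0 0 0 0 0;0.01 0 0 -0.04 0 0 0;0.01 0 0 -0.08 0 0 0;0.01 0 0 -0.12 0 0 0;0.01 0 0 -0.12 0 0 0'; python3 - <<'E'
from h import *
go([.5818,.0928,.09],-.012)
E
```

```text
clock: 26.62
tcp_pos: [0.4323, 0.117, 0.0065]
ee_rot: [-3.141, 0.0, -0.006]
contact_force: [-1.4, 0.9, 6.4]
width: 0.0208
finger_force: 58.6
clock: 27.12
tcp_pos: [0.4362, 0.1174, 0.1344]
ee_rot: [-3.14, 0.0, -0.027]
contact_force: [1.3, 0.3, 1.1]
width: 0.0209
finger_force: 59.2
go [0.1448 0.0247 0.0468] [-0.0019 -0.0172  0.012 ] dist 0.154
```

```bash
python3 nudge.py '0.01 0.145 0.0245 0 0 0 0.012;0.01 0.145 0.0245 0 0 0 0.012;0.01 0.145 0.0245 0 0 0 0.012;0.01 0.145 0.0245 0 0 0 0.012;0.01 0.145 0.0245 0.03 0 0 0.012;0.01 0.145 0.0245 0.045 0 0 0.012;0.01 0.145 0.0245 0.045 0 0 0.012;0.01 0.145 0.0245 0.045 0 0 0.012'; python3 - <<'E'
from meas import *
im,c=shot("wrist","w12"); p,r=pose(); print(p,env.observe()["width"])
u,v=proj(c,[p+[0,0,.0]])[0].astype(int); cv2.imwrite("pics/n1.png",im)
h=cv2.cvtColor(im,cv2.COLOR_BGR2HSV)
print(u,v); g=cv2.cvtColor(im,cv2.COLOR_BGR2GRAY)
print(g[v-60:v+60:5,u-60:u+61:5])
go([.5816,.0928,.062],-.012)
E
```

```text
clock: 27.78
tcp_pos: [0.5745, 0.0922, 0.0782]
ee_rot: [3.141, -0.019, -0.004]
contact_force: [-0.6, -0.8, 0.1]
width: 0.021
finger_force: 59.2
[0.5754 0.0923 0.0796] 0.02087432741348949
317 303
[[113 116 118 118 113 116 117 118 110 108 112 116 114 114 113 102 118 117
  115 117 118 118 117 114 119]
 [114 114 117 118 112 117 118 101 108 111 115 113 114 113 114 112 116 116
  116 116 118 117 117 115 121]
 [111 114 115 118 114 116 105 111 108 111 114 115 113 114 113 113 115 115
  114 117 119 117 115 115 119]
 [110 114 117 118 112 116 119 113 107 111 110 115 112 113 114 112 114 112
   98 116 119 117 117 113 119]
 [112 116 117 117 113 106 119 112 107 109 112 114 112 113 110 111 114 114
  111 116 115 116 116 113 119]
 [111 116 116 117 112 103 119 114 112 110 112 114 112 110 111 112 113 112
  103 118 120 117 116 114 117]
 [111 114 117 116 112 101 117 115 112 107 112 114  92  87 112 110 113 112
   79 114 119 116 118 114 117]
 [114 114 114 116 113 106  77 116 112 107  86  89  96  88  92  89 112 112
   76 115 119 116 116 117 117]
 [113 114 115 118 111 115  80  91  83  92  91 105 122 109  99  92
[... 981 characters left out ...]
38]
 [ 37  36  35  33  33  78  30  25 120 112 127 132 131 131 128 117 187 186
   33  40 107  35  38  38  37]
 [ 39  35  30  34  29  34  35  31 118 111 112 112 115 116 114 114 186 185
   31  39  34  33  35  38  42]
 [ 38  33  32  31  30  33  33  31 118 111 111 112 113 116 115 115 186 185
   31  39  33  34  32  34  34]
 [ 30  36  30  32  31  30  37  47 117 111 111 111 114 115 115 115 186 185
   29  35  34  34  36  29  39]
 [ 32  36  31  28  30  26  33 109 117 111 110 110 115 114 114 117 185 186
   30  36  33  31  31  36  35]
 [ 36  26  32  25  27  31  35 110 118 111 113 109  96 113 113 115 185 186
   54  33  31  32  32  34  35]]
go [ 0.0062 -0.0006  0.0176] [-0.0001 -0.0003 -0.0001] dist 0.019
```

```bash
python3 - <<'E'
from meas import *
im=cv2.imread("pics/w12.png"); c=saved("w12"); p,r=pose()
for z in(.006,.008): w=ray(c,[[320,309.5]],p[2]+z); print("nut",w,(w-p)@r)
g=cv2.cvtColor(im,cv2.COLOR_BGR2GRAY)
for v in range(258,284,4): print(v,"".join("%4d"%x for x in g[v,272:366:2]))
E
```

```text
nut [[0.5754 0.0911 0.0856]] [[ 0.0001  0.0012 -0.006 ]]
nut [[0.5765 0.0911 0.0876]] [[ 0.0011  0.0012 -0.008 ]]
258  118 116 112 113 114 116 105 115 118 117 113 108 105 109 109 111 110 112 114 114 115 115 114 112 113 113 113 113 111 111 112 112 112 116 115 112 114 107 105 117 116 119 118 118 118 117 119
262  117 117 112 112 117 110  87 119 118 117 113 106 107 104 107 108 109 112 113 113 113 116 111 112 112 112 113 113 112 111 111 113 113 115 112 113 114 113  93 109 116 119 118 118 115 117 118
266  117 117 112 113 115 103  76 120 118 117 114 113 111 108 110 109 108 113 112 114 113 113 111 111 113 111 112 114 113 111 110 112 113 113 113 111 114 112  79 102 117 117 117 118 118 117 117
270  115 117 112 112 114 103  74 117 117 116 117 115 113 112 111 107 110 111 112 114 114 114 114 114 112 113 111 111 112 111 112 114 114 112 112 112 113 112  76 101 115 116 118 118 117 116 118
274  117 116 113 113 114 105  78  78 118 117 116 115 114 110 107 107 112 111 114 114 102  85  92  96  91  85  83 103 112 110 113 112 112 113 112 111 112  92  75 104 116 117 118 119 117 115 117
278  116 117 114 109 112 106  87  77  79 116 116 114 114 112 109 107 100  83  86  87  89  94  97  94  88  88  91  93  93  86  89 112 114 112 110 112  93  76  82 106 115 116 118 118 117 116 117
282  116 115 112 112 112 116 105  82  79  78 112 114 115  87  89  88  90  89  92  96  99 107 118 123 119 108 102  99  95  93  91  90  90  84  96  85  80  79 104 117 117 116 117 118 115 116 117
```

```bash
python3 - <<'E'
from meas import *
c=saved("w12"); print(ray(c,[[316.3,268],[316.3,270]],.06))
go([.5816,.0940,.062],-.012)
E
```

```text
[[0.5839 0.0927 0.06  ]
 [0.5829 0.0927 0.06  ]]
go [ 0.0062 -0.0018  0.0176] [-0.0001 -0.0003 -0.0001] dist 0.019
```

```bash
python3 nudge.py '0.01 0.0068 -0.0016 0 0 0 0;0.01 0.0068 -0.0016 0.006 0 0 0;0.01 0.0068 -0.0016 0.012 0 0 0;0.01 0.0068 -0.0016 0.0175 0 0 0;0.01 0.0068 -0.0016 0.0175 0 0 0;0.01 0.0068 -0.0016 0.0175 0 0 0'; python3 - <<'E'
from h import *
o=env.observe();print(o["width"],o["tcp_pos"])
E
python3 nudge.py '0.03 0 0 0 0 0 0;0.04 0 0 0 0 0 0;0.05 0 0 0 0 0 0;0.05 0 0 0 0 0 0;0.05 0 0 -0.04 0 0 0;0.05 0 0 -0.08 0 0 0;0.05 0 0 -0.12 0 0 0;0.05 0 0 -0.15 0 0 0;0.05 0 0 -0.15 0 0 0'
python3 - <<'E'
from meas import *
im,c=shot("wrist","w13"); p,r=pose(); print(p); go([.4195,.0456,.08],0)
u,v=proj(c,[[.582,.0928,.06]])[0].astype(int); g=cv2.cvtColor(im,cv2.COLOR_BGR2GRAY); print(u,v)
for y in range(v-24,v+25,2): print("".join("%4d"%x for x in g[y,u-24:u+25:2]))
E
```

```text
clock: 28.33
tcp_pos: [0.5813, 0.0937, 0.0606]
ee_rot: [3.141, -0.019, -0.003]
contact_force: [0.4, -0.5, -0.2]
width: 0.021
finger_force: 59.2
0.02095647546410879 [0.5813 0.0937 0.0606]
clock: 29.08
tcp_pos: [0.5861, 0.0939, 0.2207]
ee_rot: [-3.141, 0.019, -0.022]
contact_force: [1.1, 0.5, 2.1]
width: 0.0501
finger_force: 0.0
[0.5846 0.0938 0.2169]
go [-0.1658  0.0503  0.1354] [-0.0004 -0.009  -0.0122] dist 0.220
319 225
 124 121 123 122 124 154 187 119 107 109 107 108 109 107 108 105 109 105 192 198 195 197 199 200 200
 124 120 121 124 197 199 200 199 133 118 119 120 121 187 190 190 191 195 199 198 194 197 199 200 200
 124 121 121 124 199 200 200 200 193 195 196 194 196 198 198 197 199 199 200 197 196 197 198 201 201
 125 120 122 124 199 199 202 200 195 195 183 176 169 176 180 190 199 201 200 200 197 198 200 201 202
 126 120 120 123 200 200 202 198 168 134 131 124 133 151 183 182 173 183 200 200 197 199 200 202 202
 125 123 121 125 200 200 191 141 148 120 121 102  99  95 173 187 185 186 165 199 196 199 201 201 202
 126 123 119 124 199 187 171 170 116  99 100 135 175 138 118 128 184
[... 1150 characters left out ...]
24 119 124 192 170  97 117 214 218 217 214 213 216 217 218 218 138  93 118 181 199 199 202 200
 123 123 122 124 193 197 169  95 101 171 218 217 216 217 216 182 118  92 130 174 196 199 199 201 200
 125 124 121 124 193 200 198 178 108  95  99 139 186 146 104  94 104 151 193 198 196 198 200 202 200
 123 123 120 125 192 199 199 199 191 171 156 142 144 140 157 154 194 198 200 200 196 199 199 202 200
 123 124 121 126 192 199 197 200 194 194 193 192 192 197 196 196 198 199 199 199 195 198 199 201 199
 123 123 121 123 192 199 199 199 192 193 194 193 194 197 199 196 198 198 198 199 195 198 197 200 199
 123 125 121 122 192 197 198 199 192 193 193 193 195 196 199 196 198 199 198 198 196 197 199 201 199
```

The first nut lies flat in its hole: the pixel patch shows a complete hexagon centred inside the rim. On to the second nut.

```bash
python3 nudge.py '0.05 -0.166 0.05 0 0 0 0;0.05 -0.166 0.05 0 0 0 0;0.05 -0.166 0.05 0 0 0 0;0.05 -0.166 0.05 0 0 0 0;0.05 -0.166 0.05 0.155 0 0 -0.01;0.05 -0.166 0.05 0.155 0 0 -0.01;0.05 -0.166 0.05 0.155 0 0 -0.01;0.05 -0.166 0.05 0.155 0 0 -0.01;0.05 -0.166 0.05 0.155 0 0 -0.01;0.05 -0.166 0.05 0.155 0 0 -0.01'; python3 - <<'E'
from meas import *
im,c=shot("wrist","w14"); p=pose()[0]; print(p)
u,v=proj(c,[[.42,.0456,.010]])[0].astype(int); nuts(im,c,(u-60,v-60,u+60,v+60))
go([.42,.0456,.0055],0)
E
```

```text
clock: 29.97
tcp_pos: [0.4128, 0.0459, 0.054]
ee_rot: [-3.141, 0.004, 0.011]
contact_force: [-0.2, -0.5, 1.1]
width: 0.0499
finger_force: 0.0
[0.4151 0.0458 0.0565]
nut px [317.3688 252.3617] world [0.4209 0.046 ] size [0.0244 0.0295] ang 80.12260437011719 circ ((0.4209476709365845, 0.046398475766181946), 0.014833735302090645)
go [0.005  0.0002 0.051 ] [-0.0001  0.0018 -0.0022] dist 0.051
```

```bash
python3 nudge.py '0.05 0.005 0 0.025 0 0 0;0.05 0.005 0 0.045 0 0 0;0.05 0.005 0 0.0515 0 0 0;0.05 0.005 0 0.0515 0 0 0;0.02 0.005 0 0.0515 0 0 0;0.01 0.005 0 0.0515 0 0 0;0.01 0.005 0 0.0515 0 0 0;0.01 0.005 0 0.0515 0 0 0'; python3 nudge.py '0.01 0 0 0 0 0 0;0.01 0 0 0 0 0 0;0.01 0 0 -0.04 0 0 0;0.01 0 0 -0.08 0 0 0;0.01 0 0 -0.12 0 0 0;0.01 0 0 -0.12 0 0 0'; python3 - <<'E'
from h import *
go([.6715,.0932,.095],-.012)
E
```

```text
clock: 30.68
tcp_pos: [0.422, 0.0457, 0.0072]
ee_rot: [3.141, -0.003, 0.004]
contact_force: [-2.1, 0.9, 4.8]
width: 0.021
finger_force: 58.5
clock: 31.18
tcp_pos: [0.4264, 0.0454, 0.1354]
ee_rot: [3.14, -0.003, 0.027]
contact_force: [1.6, -0.8, 0.7]
width: 0.0208
finger_force: 59.1
go [ 0.2443 -0.0483  0.0446] [ 0.0011 -0.0174  0.01  ] dist 0.253
```

```bash
python3 nudge.py '0.01 0.25 -0.049 0 0 0 0.01;0.01 0.25 -0.049 0 0 0 0.01;0.01 0.25 -0.049 0 0 0 0.01;0.01 0.25 -0.049 0 0 0 0.01;0.01 0.25 -0.049 0 0 0 0.01;0.01 0.25 -0.049 0 0 0 0.01;0.01 0.25 -0.049 0 0 0 0.01;0.01 0.25 -0.049 0.03 0 0 0.01;0.01 0.25 -0.049 0.044 0 0 0.01;0.01 0.25 -0.049 0.044 0 0 0.01;0.01 0.25 -0.049 0.044 0 0 0.01'; python3 - <<'E'
from meas import *
im,c=shot("wrist","w15"); p,r=pose(); print(p,env.observe()["width"])
g=cv2.cvtColor(im,cv2.COLOR_BGR2GRAY)
u,v=proj(c,[p+[0,0,.007]])[0].astype(int); print("nut?",u,v)
for y in range(v-60,v+40,4): print(y,"".join("%4d"%x for x in g[y,u-44:u+45:3]))
go([.672,.0940,.0615],-.012)
E
```

```text
clock: 32.1
tcp_pos: [0.6686, 0.0941, 0.0792]
ee_rot: [3.141, -0.019, -0.007]
contact_force: [0.3, -0.6, -0.7]
width: 0.021
finger_force: 59.1
[0.6697 0.0941 0.0809] 0.021117340526621543
nut? 317 310
250  127 128 124 121 123 123 122 122 122 124 122  99 118 126 127 125 124 121 123 123 119 108 115 120 121 120 124 123 124 121
254  126 129 127 122 121 124 122 120 121 106 121 123 124 125 125 127 123 121 120 124 121 120 120 114 116 120 121 121 122 122
258  126 126 123 121 121 123 121 119 112 121 121 122 123 125 126 126 124 120 120 123 121 121 122 122 124 102 120 121 121 120
262  126 129 126 120 120 122 118 116 118 119 122 124 123 125 126 124 123 122 120 122 122 121 122 124 124 126 102 119 124 120
266  125 127 127 120 122 122 105 117 117 120 120 122 123 124 124 125 123 121 120 122 122 120 121 122 124 125 124 114 122 120
270  124 129 126 120 120 112 118 118 118 119 119 121 124 123 124 124 123 119 121 122 121 120 121 122 124 125 123 102 121 121
274  124 126 128 121 119 108 117 117 115 119 121 123 124 123 125 111  97 103 121 123 123 120 121 123 124 124 122  91 120 120
278  123 128 126 120 120 
[... 1587 characters left out ...]
  44 112 111
330   35  37 109  79  39  24  31  30 120 136 140 139 138 136 130 134 135 136 138 137 137 132 140 192  36  32  42  40 112  62
334   38  35 106  94  42  34  30  65 120 122 122 118 140 135 136 136 135 134 136 139  89  85 188 193  30  32  42  40 112  40
338   35  35  35  33  35  32  31 110 120 123 121  86  86  87 106  91  87  88  90  88  85  86  86 193  31  32  41  37  34  34
342   33  34  31  27  37  32  30 113 119 120 116  83  87  86  86  88  90  91  88  88  85  85  84 193  56  33  39  37  34  35
346   34  34  33  29  38  29  24 116 121 122 106  83  89  88  88  87  89  88  91  88  85  84  85 192  89  33  35  38  34  35
go [0.0023 0.0001 0.0194] [ 0.      0.0012 -0.0002] dist 0.020
```

```bash
python3 - <<'E'
from meas import *
c=saved("w15"); p,r=pose(); a=ray(c,[[320.5,269]],.06); b=ray(c,[[319,312]],p[2]+.007); print(a,b,(a-b)@r)
E
```

```text
[[0.6771 0.0926 0.06  ]] [[0.6692 0.0935 0.0879]] [[0.008  0.0007 0.0279]]
```

```bash
python3 - <<'E'
from meas import *
c=saved("w15"); p,r=pose(); a=ray(c,[[321,281.5]],.06); b=ray(c,[[319,312]],p[2]+.007); print(a,b,(a-b)@r)
E
```

```text
[[0.6706 0.0925 0.06  ]] [[0.6692 0.0935 0.0879]] [[0.0014 0.001  0.0279]]
```

```bash
python3 nudge.py '0.01 0.002 0.001 0 0 0 0;0.01 0.002 0.001 0.006 0 0 0;0.01 0.002 0.001 0.012 0 0 0;0.01 0.002 0.001 0.0185 0 0 0;0.01 0.002 0.001 0.0185 0 0 0;0.01 0.002 0.001 0.0185 0 0 0'; python3 - <<'E'
from h import *
o=env.observe();print(o["width"],o["tcp_pos"],o["contact_force"])
E
python3 nudge.py '0.03 0 0 0 0 0 0;0.04 0 0 0 0 0 0;0.05 0 0 0 0 0 0;0.05 0 0 0 0 0 0;0.05 0 0 -0.04 0 0 0;0.05 0 0 -0.08 0 0 0;0.05 0 0 -0.12 0 0 0;0.05 0 0 -0.15 0 0 0;0.05 0 0 -0.15 0 0 0'
python3 - <<'E'
from meas import *
im,c=shot("wrist","w16"); p,r=pose(); print(p)
go([.52,.20,.25],0)
u,v=proj(c,[[.672,.092,.06]])[0].astype(int); g=cv2.cvtColor(im,cv2.COLOR_BGR2GRAY); print(u,v)
for y in range(v-26,v+27,3): print("".join("%4d"%x for x in g[y,u-26:u+27:3]))
E
```

```text
clock: 32.65
tcp_pos: [0.6718, 0.0931, 0.0613]
ee_rot: [3.141, -0.019, -0.003]
contact_force: [-0.4, 0.2, 0.1]
width: 0.0209
finger_force: 59.1
0.020877736393281096 [0.6718 0.0931 0.0613] [-0.3679  0.2253  0.0647]
clock: 33.4
tcp_pos: [0.6766, 0.0934, 0.2227]
ee_rot: [-3.141, 0.019, -0.023]
contact_force: [1.4, -0.5, 1.5]
width: 0.0501
finger_force: 0.0
[0.6752 0.0933 0.2187]
go [-0.1562 -0.1048 -0.0328] [-0.0004 -0.0097 -0.0121] dist 0.191
319 225
 128 128 123 127 124 130 121 124 124 124 193 191 196 193 192 198 197 199
 128 128 125 194 198 200 139 125 123 179 198 198 201 198 198 199 198 198
 126 128 123 193 197 200 194 199 197 196 198 198 201 198 198 199 196 198
 128 129 122 193 199 202 195 176 180 185 178 175 201 200 199 200 199 199
 127 128 122 195 198 187 147 141 127 126 133 193 188 188 200 200 199 199
 127 129 123 194 181 121 113 100 108 163 145 106 190 193 187 199 198 199
 128 128 122 193 132  99 132 215 217 218 216 188 112 193 194 199 198 197
 127 128 121 171 133 166 219 217 210 209 218 218 213 129 196 177 197 196
 127 129 123 162 128 216 218 197 197 193 193 213 218 194 195 149 198 197
 125 130 121 122 125 218 207 194 197 193 192 123 219 210 196 129 199 197
 125 128 122 129 115 217 160 195 196 193 137 106 217 205 128 144 197 196
 125 128 123 166 149 218 217 100 121 120 101 123 215 168 107 183 197 195
 126 129 122 192 105 190 218 210 101 100 153 218 217 123 130 198 197 197
 125 129 122 193 187  95 192 218 214 217 217 219 135 118 193 199 198 198
 125 127 121 168 197 198 143 107 190 190 120  91 119 196 195 198 197 197
 125 128 121 125 196 201 195 194 178 167 178 193 198 198 196 199 198 196
 124 128 122 124 196 200 193 196 195 196 196 195 198 197 195 197 196 196
 123 128 122 125 141 125 121 124 123 128 191 194 197 197 195 197 196 195
```

The second nut also lies flat. Now the third, at about (0.42, 0.243).

```bash
python3 nudge.py '0.05 -0.255 -0.148 0 0 0 0;0.05 -0.255 -0.148 0 0 0 0;0.05 -0.255 -0.148 0 0 0 0;0.05 -0.255 -0.148 0 0 0 0;0.05 -0.255 -0.148 0 0 0 0;0.05 -0.255 -0.148 0 0 0 0;0.05 -0.255 -0.148 0.12 0 0 -0.01;0.05 -0.255 -0.148 0.12 0 0 -0.01;0.05 -0.255 -0.148 0.12 0 0 -0.01;0.05 -0.255 -0.148 0.12 0 0 -0.01;0.05 -0.255 -0.148 0.12 0 0 -0.01'; python3 - <<'E'
from meas import *
im,c=shot("wrist","w17"); p=pose()[0]; print(p)
u,v=proj(c,[[.421,.243,.010]])[0].astype(int); print(u,v); nuts(im,c,(u-90,v-90,u+90,v+90))
go([.421,.243,.06],0)
E
```

```text
clock: 34.37
tcp_pos: [0.4159, 0.2433, 0.0886]
ee_rot: [3.138, -0.001, -0.013]
contact_force: [-0.8, 0.1, 0.7]
width: 0.0499
finger_force: 0.0
[0.4188 0.244  0.0919]
317 239
nut px [239.8627 308.098 ] world [0.3718 0.2969] size [0.0092 0.0363] ang 66.50528717041016 circ ((0.3712587356567383, 0.29573068022727966), 0.01848260499536991)
nut px [388.9164 284.6836] world [0.3855 0.1948] size [0.0659 0.0203] ang 25.909337997436523 circ ((0.38411128520965576, 0.19753384590148926), 0.0331072099506855)
nut px [316.5317 238.7937] world [0.4207 0.2441] size [0.0296 0.024 ] ang 0.6948677897453308 circ ((0.4207272231578827, 0.24404583871364594), 0.014894121326506138)
nut px [394.4787 227.8085] world [0.4282 0.1945] size [0.0136 0.0196] ang 16.542724609375 circ ((0.42914724349975586, 0.19478851556777954), 0.011403781361877918)
nut px [313.515  165.4317] world [0.4621 0.2428] size [0.1088 0.029 ] ang 89.92610168457031 circ ((0.4635353088378906, 0.24276059865951538), 0.05476436764001846)
go [0.0023 0.0009 0.0319] [ 0.001   0.0025 -0.0017] dist 0.032
```

```bash
python3 nudge.py '0.05 0.001 0 0.04 0 0 0;0.05 0.001 0 0.07 0 0 0;0.05 0.001 0 0.083 0 0 0;0.05 0.001 0 0.0865 0 0 0;0.05 0.001 0 0.0865 0 0 0;0.02 0.001 0 0.0865 0 0 0;0.01 0.001 0 0.0865 0 0 0;0.01 0.001 0 0.0865 0 0 0;0.01 0.001 0 0.0865 0 0 0;0.01 0.001 0 0.0865 0 0 0'; python3 nudge.py '0.01 0 0 0 0 0 0;0.01 0 0 -0.04 0 0 0;0.01 0 0 -0.08 0 0 0;0.01 0 0 -0.12 0 0 0;0.01 0 0 -0.14 0 0 0;0.01 0 0 -0.14 0 0 0;0.01 0 0 -0.14 0 0 0'; python3 - <<'E'
from h import *
go([.627,.1354,.14],1.559)
E
```

```text
clock: 35.25
tcp_pos: [0.4226, 0.245, 0.0088]
ee_rot: [-3.14, 0.003, -0.007]
contact_force: [0.0, -1.9, 5.9]
width: 0.0206
finger_force: 58.5
clock: 35.83
tcp_pos: [0.4216, 0.2448, 0.1487]
ee_rot: [-3.139, 0.003, -0.007]
contact_force: [-0.5, -0.3, -0.9]
width: 0.0205
finger_force: 59.0
go [0.2055 0.109  0.0094] [ 0.0018 -0.0052 -1.5611] dist 0.233
```

```bash
python3 nudge.py '0.01 0.205 0.109 0 0 0 -1.4;0.01 0.205 0.109 0 0 0 -1.4;0.01 0.205 0.109 0 0 0 -1.4;0.01 0.205 0.109 0 0 0 -1.4;0.01 0.205 0.109 0 0 0 -1.4;0.01 0.205 0.109 0 0 0 -1.4;0.01 0.205 0.109 0 0 0 -1.4;0.01 0.205 0.109 0 0 0 -1.4;0.01 0.205 0.109 0 0 0 -1.4;0.01 0.205 0.109 0 0 0 -1.4;0.01 0.205 0.109 0 0 0 -1.4;0.01 0.205 0.109 0 0 0 -1.4'; python3 - <<'E'
from h import *
print(env.observe()["width"]); go([.627,.136,.081],1.559)
E
```

```text
clock: 36.83
tcp_pos: [0.6235, 0.1346, 0.1428]
ee_rot: [-2.398, -2.025, 0.007]
contact_force: [0.6, -0.0, 0.3]
width: 0.0208
finger_force: 59.0
0.020806915313898354
go [0.0021 0.0035 0.0618] [-0.0051  0.0009 -0.1567] dist 0.062
```

```bash
python3 nudge.py '0.01 0.002 0.0033 0.03 -0.003 0 -0.157;0.01 0.002 0.0033 0.05 -0.003 0 -0.157;0.01 0.002 0.0033 0.061 -0.003 0 -0.157;0.01 0.002 0.0033 0.061 -0.003 0 -0.157;0.01 0.002 0.0033 0.061 -0.003 0 -0.157'; python3 - <<'E'
from meas import *
im,c=shot("wrist","w18"); p,r=pose(); print(p,r,env.observe()["width"])
g=cv2.cvtColor(im,cv2.COLOR_BGR2GRAY)
u,v=proj(c,[p+[0,0,.007]])[0].astype(int); print("nut?",u,v)
for y in range(v-68,v+40,4): print(y,"".join("%4d"%x for x in g[y,u-44:u+45:3]))
go([.627,.136,.0615],1.559)
E
```

```text
clock: 37.25
tcp_pos: [0.6273, 0.1361, 0.0828]
ee_rot: [-2.24, -2.202, 0.002]
contact_force: [0.0, -0.5, -0.4]
width: 0.0207
finger_force: 59.0
[0.6284 0.1362 0.0845] [[ 0.0167  0.9999  0.0017]
 [ 0.9999 -0.0167 -0.0003]
 [-0.0003  0.0017 -1.    ]] 0.02053171131058918
nut? 321 311
243  139 140 139 140 140 139 140 140 140 139 139 139 141 138 141 139 140 140 139 139 138 141 140 140 139 140 140 142 139 140
247  139 139 139 139 139 139 141 138 137 138 137 137 139 139 138 139 138 137 138 139 139 139 139 139 138 139 139 139 138 139
251  140 138 139 139 138 140 139 140 140 140 139 140 140 141 140 139 140 141 141 140 141 141 141 139 142 140 142 141 141 141
255  140 139 140 140 141 142 140 141 139 139 123 136 137 137 138 136 134 131 122 141 141 142 141 141 141 143 143 140 144 142
259  139 140 140 139 139 140 139 130 134 144 143 141 137 134 133 133 135 134 134 134 126 136 140 140 140 140 139 140 141 139
263  140 139 140 139 138 138 123 136 135 134 136 134 136 135 135 135 133 136 135 134 136 137 116 140 138 138 139 140 140 139
267  138 141 138 139 138 126 133 132 131 133 132 132 135 135 134 134
[... 1922 characters left out ...]
9 130  54
331   42 129  69  47  40  35 172 215 165 162 157 158 156 152 153 154 155 157 159 156 182 217  85  37  32  45 123 115  40  41
335   39 124  79  46  37  35 211 145 142 141 155 161 158 155 155 157 156 154 142 140 140 139  67  35  35  46 124  77  44  41
339   42  41  44  47  38  37 176 146 141 141 141 142 141 139 130 140 141 142 141 140 142 142  99  38  35  47  38  38  41  41
343   45  44  42  46  33  37 142 141 140 140 140 140 141 139 139 140 141 139 139 140 138 140 138  34  40  46  35  38  42  40
347   42  40  40  43  36  33 101 102 103 102 101 102 100 103 101 102 102  98 101 100 101 106 104  37  40  47  39  39  40  40
go [-0.0002 -0.0015  0.023 ] [ 0.0017  0.0003 -0.0049] dist 0.023
```

```bash
python3 - <<'E'
from meas import *
c=saved("w18"); p,r=pose(); a=ray(c,[[319,287.3]],.06); b=ray(c,[[319,312.5]],p[2]+.007); print(a,b,(a-b)@r)
E
```

```text
[[0.6274 0.1329 0.06  ]] [[0.6275 0.1359 0.0915]] [[-0.0029 -0.0001  0.0315]]
```

```bash
python3 nudge.py '0.01 -0.0022 0 0 0 0 0;0.01 -0.0022 0 0.006 0 0 0;0.01 -0.0022 0 0.013 0 0 0;0.01 -0.0022 0 0.021 0 0 0;0.01 -0.0022 0 0.021 0 0 0;0.01 -0.0022 0 0.021 0 0 0'; python3 - <<'E'
from h import *
o=env.observe();print(o["width"],o["tcp_pos"],o["contact_force"])
E
python3 nudge.py '0.03 0 0 0 0 0 0;0.04 0 0 0 0 0 0;0.05 0 0 0 0 0 0;0.05 0 0 0 0 0 0;0.05 0 0 -0.04 0 0 0;0.05 0 0 -0.08 0 0 0;0.05 0 0 -0.12 0 0 0;0.05 0 0 -0.17 0 0 0;0.05 0 0 -0.2 0 0 0;0.05 0 0 -0.2 0 0 0;0.05 0 0 -0.2 0 0 0'
python3 - <<'E'
from meas import *
im,c=shot("wrist","w19"); p,r=pose(); print(p)
g=cv2.cvtColor(im,cv2.COLOR_BGR2GRAY)
u,v=proj(c,[[.627,.1345,.06]])[0].astype(int); print(u,v)
for y in range(v-21,v+22,3): print("".join("%4d"%x for x in g[y,u-24:u+25:3]))
plate(im,c,.06,(100,20,540,400))
t,tc=shot("top","t3"); s,sc=shot("side","s3")
# push block: brown grip in the side view, compare to projected expectation
h=cv2.cvtColor(s,cv2.COLOR_BGR2HSV); e=proj(sc,[[.38,-.22,0],[.38,-.22,.103]]); print("block expect",e)
d=(h[...,1]>90)&(h[...,2]<120)&(h[...,0]<20); d[:, :340]=0; d[:,400:]=0; d[:180]=0; d[245:]=0
for b in blobs(d,30,2000): print(b)
E
```

```text
clock: 37.8
tcp_pos: [0.6285, 0.1348, 0.0633]
ee_rot: [2.239, 2.203, 0.004]
contact_force: [0.7, 3.8, 0.9]
width: 0.0207
finger_force: 59.3
0.020735289754420256 [0.6285 0.1348 0.0633] [0.7118 3.7667 0.8869]
clock: 38.72
tcp_pos: [0.6298, 0.134, 0.2681]
ee_rot: [2.235, 2.199, 0.011]
contact_force: [0.5, -0.0, -0.4]
width: 0.0498
finger_force: 0.0
[0.6285 0.1339 0.2647]
313 206
 125 127 127 127 126 127 128 126 127 126 126 128 127 127 128 126 128
 128 128 126 129 127 127 129 127 128 128 127 128 128 128 128 127 177
 129 127 129 129 128 128 163 192 195 196 183 203 205 205 206 206 206
 201 204 204 203 190 199 202 194 134 116 136 186 194 204 204 205 206
 203 202 203 199 188 191 181 109 165 153 107 122 161 202 206 205 205
 205 205 205 172 188 129 171 222 224 223 224 161 105 182 207 206 206
 204 204 203 160 189 193 224 220 194 193 218 223 187 184 201 202 202
 202 201 200 129 193 219 220 180 194 194 194 223 219 177 199 201 203
 205 206 207 119 198 222 193 158 199 199 199 195 217 167 207 207 209
 205 204 204 143 141 221 215 116 131 130 117 212 214 155 200 202 200
 205 203 205 198  97 193 224 18
[... 762 characters left out ...]
702728), 0.007629085797816515)
hole [410.5897 245.3846] ((0.7254069447517395, 0.09210678935050964), 0.007239917293190956)
hole [316.5755 244.3774] ((0.6277949213981628, 0.09498022496700287), 0.02284056507050991)
hole [257.5102 247.2449] ((0.5721274614334106, 0.09326900541782379), 0.012996496632695198)
hole [274.5321 247.0734] ((0.581378161907196, 0.093335822224617), 0.01653653383255005)
hole [357.2581 245.729 ] ((0.6704694032669067, 0.0925200954079628), 0.01675233617424965)
hole [314.575 209.4  ] ((0.6278727054595947, 0.13153527677059174), 0.007867228239774704)
block expect [[362.3983 228.8646]
 [363.3965 196.1568]]
(array([363.7057, 209.8428]), array([357, 197,  14,  25, 299], dtype=int32))
```

```bash
python3 - <<'E'
from meas import *
im=cv2.imread("pics/w19.png"); c=saved("w19"); g=cv2.cvtColor(im,cv2.COLOR_BGR2GRAY)
for X in([.627,.1345],[.582,.0928],[.672,.092]):
    u,v=proj(c,[X+[.06]])[0].astype(int); k=np.zeros_like(g); k[v-24:v+25,u-24:u+25]=(g[v-24:v+25,u-24:u+25]>211)
    q=max(cv2.findContours(k,cv2.RETR_EXTERNAL,cv2.CHAIN_APPROX_NONE)[0],key=cv2.contourArea)
    w=ray(c,q[:,0,:],.063)[:,:2].astype(np.float32); r=cv2.minAreaRect(w); print(np.array(r[0]),np.array(r[1]),cv2.contourArea(w)*1e6,cv2.minEnclosingCircle(w)[1])
E
python3 nudge.py '0.05 0 0 -0.05 0 0 0;0.05 0 0 -0.05 0 0 0;0.05 0 0 -0.05 0 0 0'
```

```text
[0.6277 0.1323] [0.0221 0.0215] 362.26472985911863 0.011330123990774155
[0.5802 0.0941] [0.0215 0.0213] 360.51908847678504 0.011315486393868923
[0.6695 0.0935] [0.0213 0.0215] 353.8912180220955 0.011321940459311008
clock: 39.12
tcp_pos: [0.6291, 0.1341, 0.3162]
ee_rot: [2.236, 2.2, 0.008]
contact_force: [0.4, -0.4, 0.9]
width: 0.0499
finger_force: 0.0
```

```bash
python3 - <<'E'
from meas import *
im=cv2.imread("pics/w10.png"); c=saved("w10"); h=cv2.cvtColor(im,cv2.COLOR_BGR2HSV)
k=np.zeros(im.shape[:2],bool); k[50:245,65:206]=(h[50:245,65:206,1]>70)&(h[50:245,65:206,2]>60)
for b in blobs(k,60,5000): print(b)
print(proj(c,[[.75,.203,.045],[.5,.205,.045],[.5,.205,.004]]))
print(env.finish_job())
E
```

```text
(array([140.8223,  83.351 ]), array([120,  72,  42,  24, 889], dtype=int32))
(array([203.9685,  98.7717]), array([202,  80,   4,  50, 127], dtype=int32))
(array([175.5042, 135.4224]), array([ 152,  107,   51,   61, 1444], dtype=int32))
(array([189.3086, 186.4548]), array([172, 172,  34,  31, 930], dtype=int32))
(array([190.2272, 218.7854]), array([164, 204,  42,  33, 876], dtype=int32))
[[194.4584  14.5201]
 [217.0296 274.0883]
 [226.295  261.1224]]
the job is handed in; nothing more can be done
None
```

I handed the job in at about 39 s: offcuts swept off the bed into the tray, plate flush over both pins, all three nuts flat in separate holes, and the push block upright on the bench; I counted seven offcuts at the start but could pick out only six in the tray in the last clear picture, and I did not re-check the spanner, tape measure or tin at the end.

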